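# Gauge a core plug in the bench caliper

### The job

Take the brick-red stone core from the tray and stand it upright on the bench caliper's plate between the open jaws, then let go of it. Then slide the moving jaw by its orange post, so that it pushes the core up against the other jaw, until the core is nipped lightly between both, with about 4 N on it; keep the jaw square, not visibly tilted, and do not squeeze hard. Let go, leaving the core upright and nipped, and leave the other cores and the wash bottle where they are.

Things in the scene. Friction and masses are not known exactly. Their poses are not given: they have to be found in the camera images.
- caliper: Fixed bench caliper. Origin: underside centre of its aluminium plate (160 x 270 x 12 mm). x: the way both jaws project; y: the way the moving jaw opens (closing is -y). Beam along y at x = -45 mm, 20 mm wide, top 34 mm above the bench. Each jaw is a steel bar 12 mm thick in y, from x = -35 to 45 mm, 18 to 40 mm above the bench.
- seat (a point): Where to put the core down, on the plate's upper face (12 mm above the bench), at caliper x = 13, y = -15 mm. Caliper's axes. The other jaw (the anvil, dark steel block with brass screw) is clamped firmly, but not always in the same place: its measuring face is at caliper y = -50 mm give or take 6 mm and is not reported. So the core has to be pushed on 13 to 25 mm from here.
- jaw: Moving jaw: blue carriage (34 x 40 mm, top 44 mm above the bench) with a steel jaw bar. Origin: at bench height below the carriage's centre, caliper x = -45 mm; measuring face 20 mm to -y of it. Caliper's axes when square. Starts with its face at caliper y = 30 to 55 mm, can run from -35 to 60 mm. Slides with about 6 N of friction and stays where left.
- post (a point): Orange round post on the carriage for moving the jaw, 16 mm in diameter, 44 to 86 mm above the bench, right above the jaw's origin; this point is on its axis, 68 mm up. The carriage has play: the jaw swings about the post's axis against a spring of 10 N m per rad: 5 N on the core, 58 mm from that axis, tilts it by 0.03 rad (1.7 mm at the core).
- tray: Low white tray fixed to the bench, 100 x 250 mm, walls 14 mm high, floor 4 mm thick; origin under its centre. The three cores stand in it in a row along its y axis, 80 mm apart, in any order.
- core_red_mid (a point): Centre (half-way up) of the brick-red stone core: loose upright cylinder 32 mm in diameter, 60 mm high, z along its axis. About 0.09 kg.
- core_red: The same red core; origin at the centre of its foot.
- core_grey_mid (a point): Centre of the light grey core, same size; to be left alone.
- core_dark_mid (a point): Centre of the nearly black core, same size; to be left alone.
- wash_bottle_mid (a point): Centre of the loose white wash bottle with a red top, 66 mm in diameter, 170 mm high; to be left alone.
There are look-alikes about, which are no part of the job. Of the things that look like the core_red, take the one that is farthest from the robot's base at the start.

How it is judged:
On the way, in this order (a step that is already met when the one before it is completed fails the run):
1. the red core stands on the caliper's plate between the open jaws, let go, not yet touched by the moving jaw (x of core_red_mid in the frame of caliper between -0.005 and 0.035 m and z of core_red_mid in the frame of caliper between 0.036 and 0.049 m and angle between core_red_mid's own z axis and vertical below 0.12 rad and y of core_red_mid in the frame of caliper between -0.042 and 0.03 m and y of core_red_mid in the frame of jaw below -0.037 m and contact force between the fingers and core_red below 0.1 N and linear speed of core_red below 0.02 m/s), for 0.2 s.
2. the moving jaw presses the core against the other jaw (x of core_red_mid in the frame of caliper between -0.005 and 0.035 m and z of core_red_mid in the frame of caliper between 0.036 and 0.049 m and angle between core_red_mid's own z axis and vertical below 0.12 rad and contact force between jaw and core_red above 1 N), for 0.3 s.
At the end, for the whole second after the job is handed in: The red core stands upright (within 0.12 rad) on the caliper's plate, its centre at caliper x -5 to 35 mm and y -44 to -24 mm, at rest, nipped between both jaws: the moving jaw presses on it with more than 1 N and is tilted by less than 0.045 rad (all of step 2 and y of core_red_mid in the frame of caliper between -0.044 and -0.024 m and angle between the y axis of jaw and the y axis of caliper, either way round below 0.045 rad and linear speed of each of core_red, jaw below 0.01 m/s); the robot touches nothing.
It fails at once if the sliding jaw is tilted more than 0.045 rad (2.6 degrees) out of square (angle between the y axis of jaw and the y axis of caliper, either way round above 0.045 rad).
It fails at once if the red core is squeezed by the sliding jaw with more than 15 N (contact force between jaw and core_red above 15 N).
It fails at once if the grey core is moved by more than 20 mm (distance of core_grey_mid from where it was at the start of the episode above 0.02 m).
It fails at once if the dark core is moved by more than 20 mm (distance of core_dark_mid from where it was at the start of the episode above 0.02 m).
It fails at once if the wash bottle is moved by more than 20 mm (distance of wash_bottle_mid from where it was at the start of the episode above 0.02 m).
It also fails if it takes over 72 s, if anything falls off the work surface, if the arm or the gripper's body presses on something with over 40 N, if the wrist force passes 120 N, or if a joint passes its speed limit or range.

### The arm

A 7-joint arm with a two-finger parallel gripper is mounted at the origin on the work surface. World frame = base frame: x ahead of the robot, y to its left, z up, the work surface at z = 0. Lengths are in m, angles in rad, forces in N, time in s.
With the tool pointing down it reaches from about 0.425 to 0.875 m from the base axis. Payload 4.7 kg.
Tool frame: the origin (TCP) lies on the centre line of the jaws, within the pads' length; the fingertips stand 14 mm ahead of it and the grasp point (between the pads) lies 5 mm behind it; z points along the fingers, y is the direction in which the jaws open and shut (so a half turn about z gives the same grasp; the last joint's range is limited). The gripper opens to 87 mm and grips with 3 to 60 N. Pads are 19 mm wide; open, the fingers measure 117 mm over their backs; the gripper's body (75 mm by 190 mm) begins 51 mm behind the grasp point.
Start: joints at [-1.224, 0.321, -0.07, 1.45, 0.023, 1.371, -0.057], TCP at [0.212, 0.614, 0.237] pointing down, gripper open.
Joint ranges: [-2.86, 2.86], [-0.3, 2.09], [-1.38, 1.24], [0.06, 2.45], [-1.56, 4.7], [0.09, 2.05], [-2.69, 2.69]. Speed limits (rad/s): [2.57, 2.57, 3.14, 3.14, 3.14, 3.14, 3.14].

### API

Orientations are given as a rotation vector (axis times angle).
In Python, from bench import ctrl, optics, models gives the robot as it stands. The module is installed in compiled form; this text tells all that it offers.
- The arm moves only by the tool arm_command, never from a script. Its argument "motion" is a list of rows, each a list of 3 entries, a list of its own where there are three numbers: the shift along the tool's x, y, z in mm, then the turn, a rotation vector about the tool's x, y, z in degrees, then the closure, from 0 (fully open) to 1 (shut). In form: [[[x, y, z], [ax, ay, az], claw], ...]. A call has 1 to 8 rows; each row shifts and turns the commanded pose from where the row before left it, along the tool's axes as they then stand; what a row does not reach is not made up. A row lasts 1/12 s, in which the tool goes at most 41.7 mm and 7.16 degrees, less where a joint would pass 70% of its speed; a pose out of reach is approached as far as the arm can. A call with a gripper value outside its range is refused whole. The fingers move at their own pace and stop on an object; "force" is the grip in N (left out, the last holds). Time passes only in rows, so rows that do not move let the fingers close. It gives the time, the measured TCP pose, the force and the opening at its end, in the units of the state.
- ctrl.get_state(): the state, without advancing time (a new reading comes with each control period).
- optics.get_image(name): name is "side" or "top" or "wrist"; returns (picture, depth): 480x640x3 uint8, blue, green, red; 480x640 float32, m along the optical axis (not along the pixel's ray), 0 where there is no reading.
- optics.camera_model(name): a dict with "fovy" (degrees; the focal length in pixels is half the picture's height over the tangent of half this angle, whatever the lens; pixels are square), "cx", "cy" (the principal point, pixels), "distortion" ([k1, k2, p1, p2, k3] as OpenCV has them; the pictures are not rectified), "rvec" (rotation vector, rad) and "tvec" (3), from world to camera coordinates, as OpenCV has them; the wrist camera has in their place "mount" (4x4, takes a point from camera to tool coordinates, whose origin is the TCP and whose axes are the flange's). Camera axes: x right, y down, z forward; pixel columns grow to the right and rows downward; lengths in m; the calibration is good to about 2 mm. A picture is of the moment at which its call begins: read the wrist's pose just before it. camera_model takes no time and is no camera call.
- ctrl.close_job(): hands the job in, once; it reports no verdict.
Trained networks look in the newest picture that a camera, given by its name, has taken for a name from the list of things; names that differ only in an ending like _2 or _b are one class to them, and where a whole thing is asked for, a point or a joint stands for the part that bears it (a point fixed in the world has none). Each returns a list of dicts, best first, with "conf" (0 to 1); they miss things now and then, are a little off and sometimes report something else, mostly with a low value. They report only what shows in the picture. A call takes as long as a camera call. They do not tell look-alikes from the thing itself.
- models.search_frame(camera, target): "location" ([x, y, z] in m, in the coordinates of the camera as it stood for that picture, good to about 4 mm: the middle of the surface that is visible of it).
- models.silhouettes(camera, target): "pixels" (480x640 bool, what is visible of it).
The state is a dict: "time": time; "joint_positions": joint angles; "qd": joint speeds; "joint_torque": joint torques, N m; "position": TCP position; "tool_rot": TCP orientation; "ft_force": force on the tool from outside, world axes, zero at the start; "torque": the same for the moment, N m; "grip_width": opening from 0.0 (shut) to 1.0 (fully open).
Only numpy, scipy, OpenCV 4.12 (cv2) and the standard library are available. Lean on these libraries where they do the work, as an engineer would, in place of code of your own. Each camera call takes 0.05 s, during which the arm holds its last target.

## Working session

There is one attempt and no reset: what is moved stays moved. The work goes in short steps, Python scripts to look and compute and a tool call to move; the robot and the scene stay as the last step left them, time stands still between calls to the robot, and variables do not carry over. Pictures are saved under pics/ and viewed, and the job is handed in when it is done.

Besides the shell and the picture viewer there is one more tool, called as name(argument=value, ...) on one line, values as JSON. arm_command: Moves the arm, as the interface text tells. Its arguments: {"type":"object","properties":{"motion":{"type":"array","items":{"type":"array"}},"force":{"type":"number"}},"required":["motion"]}

```bash
ls; mkdir -p pics
cat > h.py <<'E'
import numpy as np, cv2
from scipy.spatial.transform import Rotation as R
from bench import ctrl, optics, models
def cam(name, st=None):
    m=optics.camera_model(name)
    f=240/np.tan(np.radians(m["fovy"])/2)
    K=np.array([[f,0,m["cx"]],[0,f,m["cy"]],[0,0,1]]);D=np.array(m["distortion"],float)
    if "mount" in m:
        T=np.eye(4);T[:3,:3]=R.from_rotvec(st["tool_rot"]).as_matrix();T[:3,3]=st["position"]
        W=T@np.array(m["mount"])
    else:
        Rm=R.from_rotvec(np.ravel(m["rvec"])).as_matrix();W=np.eye(4);W[:3,:3]=Rm.T;W[:3,3]=-Rm.T@np.ravel(m["tvec"])
    return K,D,W
def toworld(W,p): return W[:3,:3]@np.asarray(p)+W[:3,3]
def ray(K,D,W,uv):
    n=cv2.undistortPoints(np.array([[uv]],float),K,D)[0,0]
    return W[:3,3],W[:3,:3]@np.array([n[0],n[1],1.])
def atz(K,D,W,uv,z):
    o,d=ray(K,D,W,uv); return o+d*(z-o[2])/d[2]
def cloud(K,D,W,depth):
    v,u=np.mgrid[0:480,0:640]
    n=cv2.undistortPoints(np.stack([u.ravel(),v.ravel()],1)[:,None].astype(float),K,D)[:,0]
    P=np.c_[n,np.ones(len(n))]*depth.ravel()[:,None]
    return (P@W[:3,:3].T+W[:3,3]).reshape(480,640,3)
def proj(K,D,W,p):
    Ri=W[:3,:3].T
    return cv2.projectPoints(np.atleast_2d(np.array(p,float)),cv2.Rodrigues(Ri)[0],-Ri@W[:3,3],K,D)[0][:,0]
E
cat > a.py <<'E'
from h import *
np.set_printoptions(precision=4,suppress=True)
st=ctrl.get_state();print(st)
for c in ["top","side"]:
    im,d=optics.get_image(c);cv2.imwrite(f"pics/{c}0.png",im);np.save(f"{c}0.npy",d)
    K,D,W=cam(c);print(c,K[0,0],D,W[:3,3])
    for t in ["core_red","caliper","jaw","post","tray","core_grey_mid","core_dark_mid","wash_bottle_mid"]:
        for r in models.search_frame(c,t): 
            w=toworld(W,r["location"]);print(c,t,round(r["conf"],2),w,proj(K,D,W,w)[0])
E
python3 a.py
```

```text
pics
{'time': 0.0, 'joint_positions': array([-1.2239,  0.3218, -0.0701,  1.4516,  0.0226,  1.3708, -0.0569]), 'qd': array([ 0.0008, -0.0003,  0.0013, -0.0012,  0.0011, -0.0004, -0.0001]), 'joint_torque': array([ -0.0013, -49.1287,  -0.4045, -31.2524,  -0.0639,   0.0439,
         0.0002]), 'position': array([0.2123, 0.6138, 0.2355]), 'tool_rot': array([-0.5204, -3.098 ,  0.0029]), 'ft_force': array([ 0.8172, -0.9636, -0.2027]), 'torque': array([ 0.0361, -0.0044, -0.0452]), 'grip_width': 1.0013435059794134}
top 537.5130874839647 [0.0505 0.     0.     0.     0.    ] [0.4787 0.0503 0.9396]
top core_red 0.64 [0.348  0.1639 0.0579] [258.5352 388.5686]
top core_red 0.6 [0.4907 0.1718 0.0654] [252.6844 298.8563]
top core_red 0.58 [0.3091 0.2045 0.0556] [233.2614 414.0676]
top core_red 0.55 [0.4258 0.0437 0.0599] [332.6419 337.6519]
top caliper 0.92 [ 0.5205 -0.1857  0.0118] [464.6203 277.6932]
top caliper 0.45 [ 0.4954 -0.1243  0.042 ] [432.8054 292.6074]
top jaw 0.97 [ 0.4944 -0.1182  0.0416] [429.0871 293.3097]
top post 0.82 [ 0.4994 -0.1239  0.0436] [432.6405 290.1925]
top tray 0.97 [0.47
[... 564 characters left out ...]
5  235.6768]
side caliper 0.75 [ 0.526  -0.1781  0.0093] [361.3825 411.8612]
side jaw 0.94 [ 0.495  -0.1231  0.04  ] [326.1931 374.2308]
side jaw 0.63 [0.7843 0.0737 0.0946] [442.4752 208.5792]
side jaw 0.21 [ 0.5273 -0.1755  0.013 ] [361.5714 408.6824]
side post 0.75 [ 0.4989 -0.1263  0.0415] [329.6136 374.7444]
side post 0.26 [0.7823 0.073  0.0954] [441.7725 208.744 ]
side tray 0.88 [0.4695 0.2248 0.0037] [248.0886 235.1809]
side core_grey_mid 0.75 [0.4678 0.2461 0.0452] [241.8092 212.1243]
side core_grey_mid 0.18 [0.4878 0.1622 0.0503] [264.239  236.8062]
side core_dark_mid 0.89 [0.4533 0.3173 0.0428] [225.8668 192.3051]
side wash_bottle_mid 0.82 [0.7826 0.0716 0.0956] [442.3355 209.1664]
```

View pics/top0.png

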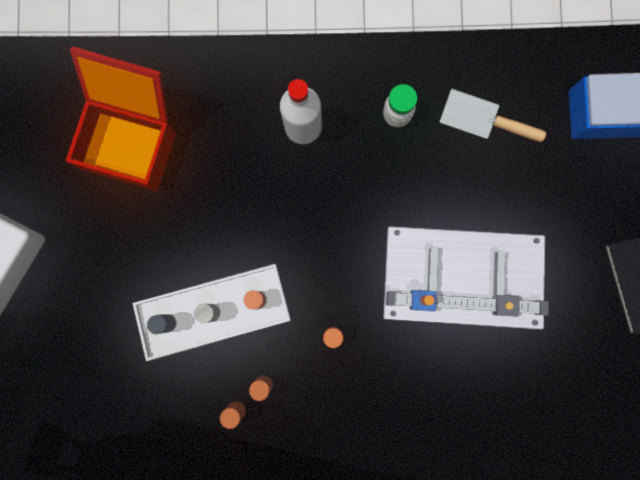

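View pics/side0.png

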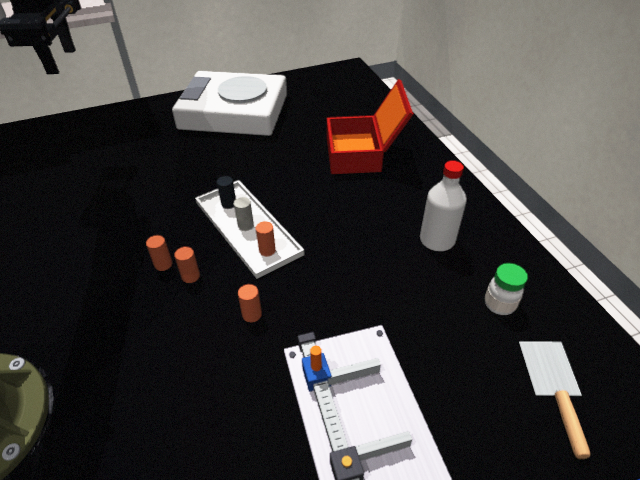

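Look-alikes: top-view pixels (254,299) in the tray, (333,338), (260,390) and (231,418). Distances from the base are about 0.52, 0.43, 0.38 and 0.37 m, so the one in the tray is farthest. I'll check that crop and measure.

```bash
cat > b.py <<'E'
from h import *
np.set_printoptions(precision=4,suppress=True)
out=[]
for c in ["top","side"]:
    im=cv2.imread(f"pics/{c}0.png");d=np.load(f"{c}0.npy");K,D,W=cam(c);P=cloud(K,D,W,d)
    x,y,z=P[...,0],P[...,1],P[...,2]
    hsv=cv2.cvtColor(im,cv2.COLOR_BGR2HSV)
    ok=d>0
    # plate
    m=ok&(abs(z-.012)<.006)&(y<0.0)&(y>-.38)&(x>.4)&(x<.7)&(im.min(2)>90)
    n,l,s,_=cv2.connectedComponentsWithStats(m.astype(np.uint8));k=1+np.argmax(s[1:,4]);m=l==k
    # by corners on plane z=.012
    pts=np.array([atz(K,D,W,(u,v),.012)[:2] for v,u in np.argwhere(m)])
    r=cv2.minAreaRect((pts*1000).astype(np.float32));print(c,"plate",r,np.median(z[m]))
    o=ok&(hsv[...,0]<16)&(hsv[...,1]>150)&(hsv[...,2]>90)
    n,l,s,_=cv2.connectedComponentsWithStats(o.astype(np.uint8))
    for k in range(1,n):
        if 60<s[k,4]<1200:
            q=P[l==k];print(c,"orange",s[k],q.mean(0),"top z",np.percentile(q[:,2],95),"topface",q[q[:,2]>np.percentile(q[:,2],95)-.004].mean(0))
    # jaw bars: z 30-45 pts
    b=ok&(abs(z-.039)<.006)&(x>.5)&(x<.65)&(y<-.05)&(y>-.35)
    q=P[b];
    for s0 in [(q[:,1]>-.18),(q[:,1]<=-.18)]:
        qq=q[s0]
        if len(qq)>20: print(c,"bar",len(qq),cv2.minAreaRect((qq[:,:2]*1000).astype(np.float32)))
    if c=="top":
        a=im[220:340,380:560];cv2.imwrite("pics/cal0.png",cv2.resize(a,None,fx=4.4,fy=4.4,interpolation=cv2.INTER_CUBIC))
        a=im[250:440,130:360];cv2.imwrite("pics/tray0.png",cv2.resize(a,None,fx=3,fy=3))
E
python3 b.py
```

```text
top plate ((521.9247436523438, -184.68994140625), (268.7569274902344, 159.26614379882812), 85.3939437866211) 0.011939858425037475
top orange [287  79  21  23 354] [0.8011 0.0893 0.1591] top z 0.17111651686745843 topface [0.7975 0.0893 0.1692]
top orange [323 328  20  20 301] [0.4261 0.0434 0.059 ] top z 0.06207996455744069 topface [0.4256 0.0433 0.0602]
top orange [249 380  21  21 329] [0.3451 0.1635 0.0562] top z 0.06246249939998398 topface [0.3466 0.1635 0.0604]
top orange [219 407  21  22 350] [0.304  0.2104 0.0561] top z 0.062152659339118885 topface [0.3041 0.2095 0.0602]
top bar 336 ((530.13427734375, -124.30282592773438), (34.20204162597656, 81.30643463134766), 65.23851776123047)
top bar 307 ((531.6402587890625, -237.83937072753906), (14.176353454589844, 61.954559326171875), 83.83240509033203)
side plate ((548.369873046875, -173.67013549804688), (242.7222442626953, 111.01464080810547), 85.43388366699219) 0.011886971780552313
side orange [444 160  20  19 262] [0.8051 0.0958 0.1584] top z 0.17118016554294682 topface [0.7982 0.0876 0.1698]
side orange [256 222  19  34 484] [0.4895 0.1636 0.0455] top z 0.06497876414598996 topface [0.4911 0.1703 0.0638]
side orange [146 235  23  36 493] [0.3053 0.2038 0.0423] top z 0.061161355204067916 topface [0.3049 0.2087 0.0599]
side orange [174 246  23  37 500] [0.3469 0.1573 0.0427] top z 0.06123695747734505 topface [0.3468 0.1628 0.0599]
side orange [238 284  22  38 625] [0.4262 0.038  0.0422] top z 0.06114807488411 topface [0.427  0.0429 0.0599]
side orange [311 346  10  25 172] [ 0.4832 -0.1142  0.0695] top z 0.08630748216617101 topface [ 0.4846 -0.1127  0.0853]
side bar 514 ((519.4989624023438, -109.36250305175781), (55.56018829345703, 110.6797866821289), 44.83623123168945)
side bar 559 ((531.8766479492188, -238.76731872558594), (12.721649169921875, 64.52713012695312), 85.19096374511719)
```

View pics/cal0.png

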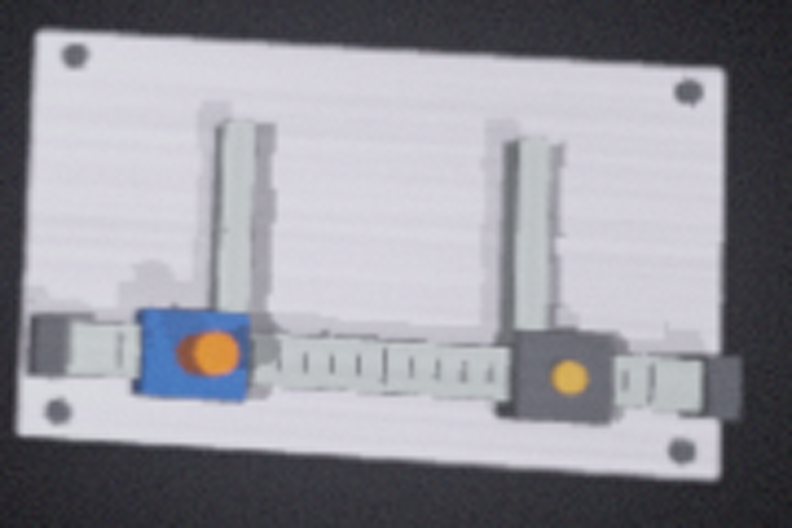

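View pics/tray0.png

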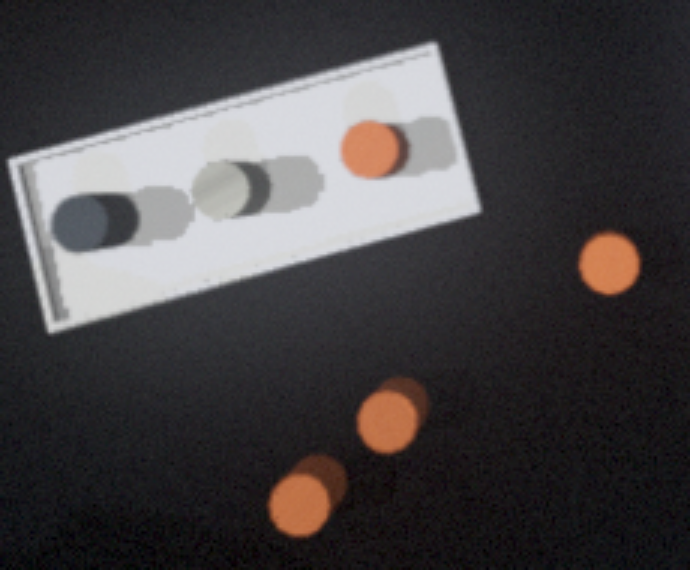

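The pictures show the red core in the tray at top pixel (253,299), with grey at (205,312) and dark at (160,323). The blue carriage and its post are at (429,300) and the anvil is at (509,305). I'll work out the first move.

```bash
cat >> h.py <<'E'
CY=np.array([.0802,.9968,0]);CX=np.array([.9968,-.0802,0]);CO=np.array([.5219,-.1847,0])
def calw(x,y,z): return CO+CX*x+CY*y+np.array([0,0,z])
def plan(target,yaw_deg=None):
    "tool-frame shift (mm) and turn about tool axes (deg) from measured pose; yaw = world angle of tool y"
    s=ctrl.get_state();M=R.from_rotvec(s["tool_rot"]).as_matrix()
    d=M.T@(np.array(target)-s["position"])*1000
    print("t",round(s["time"],2),"pos",s["position"].round(4),"y-yaw",round(np.degrees(np.arctan2(M[1,1],M[0,1])),2),"F",s["ft_force"].round(2),"w",round(s["grip_width"],3))
    print("shift",d.round(1))
    if yaw_deg is not None:
        a=np.radians(yaw_deg);y=np.array([np.cos(a),np.sin(a),0]);
        if y@M[:,1]<0:y=-y
        z=np.array([0,0,-1.]);T=np.c_[np.cross(y,z),y,z]
        print("turn",np.degrees(R.from_matrix(M.T@T).as_rotvec()).round(2))
E
python3 -c "
from h import *
plan([.491,.171,.16],13)"
```

```text
t 0.9 pos [0.2124 0.6143 0.2366] y-yaw 70.93 F [ 0.09 -0.06 -0.3 ] w 1.001
shift [-408.2 -328.    76.6]
turn [ 1.000e-02 -0.000e+00  5.793e+01]
```

arm_command(motion=[[[-29.2,-23.4,5.5],[0,0,0],0],[[-29.2,-23.4,5.5],[0,0,0],0],[[-29.2,-23.4,5.5],[0,0,0],0],[[-29.2,-23.4,5.5],[0,0,0],0],[[-29.2,-23.4,5.5],[0,0,0],0],[[-29.2,-23.4,5.5],[0,0,0],0],[[-29.2,-23.4,5.5],[0,0,0],0],[[-29.2,-23.4,5.5],[0,0,0],0]])

```text
time: 1.57
position: [0.3728, 0.3595, 0.1926]
tool_rot: [0.52, 3.098, 0.001]
ft_force: [1.3, 0.6, -0.1]
grip_width: 1.002
```

arm_command(motion=[[[-29.2,-23.4,5.5],[0,0,0],0],[[-29.2,-23.4,5.5],[0,0,0],0],[[-29.2,-23.4,5.5],[0,0,0],0],[[-29.2,-23.4,5.5],[0,0,0],0],[[-29.2,-23.4,5.5],[0,0,0],0],[[-29.2,-23.4,5.5],[0,0,0],0],[[0,0,0],[0,0,7],0],[[0,0,0],[0,0,7],0]])

```text
time: 2.23
position: [0.4929, 0.1679, 0.1594]
tool_rot: [0.911, 3.006, -0.001]
ft_force: [0.2, 0.2, 0.1]
grip_width: 1.0
```

arm_command(motion=[[[0,0,0],[0,0,7],0],[[0,0,0],[0,0,7],0],[[0,0,0],[0,0,7],0],[[0,0,0],[0,0,7],0],[[0,0,0],[0,0,7],0],[[0,0,0],[0,0,7],0],[[0,0,0],[0,0,2],0],[[0,0,0],[0,0,0],0]])

```text
time: 2.9
position: [0.4918, 0.1712, 0.1597]
tool_rot: [1.958, 2.457, 0.001]
ft_force: [-0.1, 0.3, 0.7]
grip_width: 1.002
```

```bash
cat > c.py <<'E'
import sys
from h import *
np.set_printoptions(precision=4,suppress=True)
st=ctrl.get_state();im,d=optics.get_image("wrist");cv2.imwrite("pics/%s.png"%sys.argv[1],im)
K,D,W=cam("wrist",st);P=cloud(K,D,W,d)
for r in models.search_frame("wrist","core_red"): 
    w=toworld(W,r["location"]);print(round(r["conf"],2),w,proj(K,D,W,w)[0])
z=P[...,2];hsv=cv2.cvtColor(im,cv2.COLOR_BGR2HSV)
o=(d>0)&(hsv[...,0]<18)&(hsv[...,1]>110)&(hsv[...,2]>60)&(z>.055)&(z<.075)
n,l,s,_=cv2.connectedComponentsWithStats(o.astype(np.uint8))
for k in range(1,n):
    if s[k,4]>100:
        q=P[l==k];q=q[q[:,2]>np.median(q[:,2])-.003];c,r=cv2.minEnclosingCircle((q[:,:2]*1000).astype(np.float32));print(s[k],c,r,np.median(q[:,2]))
plan([.491,.171,.047],13)
E
python3 c.py w1
```

```text
0.95 [0.4334 0.0519 0.063 ] [205.1058 384.356 ]
0.94 [0.3563 0.1683 0.0612] [112.5075 205.4008]
0.89 [0.4933 0.1797 0.065 ] [326.0193 236.3186]
0.78 [0.313  0.2085 0.058 ] [ 50.2502 126.0479]
[  11   93   58   54 2354] (305.869140625, 211.04298400878906) 16.4625244140625 0.060359039342621545
[  75  183   53   49 1938] (347.4015808105469, 164.8122100830078) 16.02650260925293 0.06025291825992214
[ 298  218   47   50 1846] (491.4336242675781, 173.58152770996094) 15.840818405151367 0.0643319048844743
[178 367  42  40 992] (427.8411560058594, 44.36328125) 16.071216583251953 0.06027220800326999
t 3.0 pos [0.4918 0.1712 0.1597] y-yaw 13.02 F [0.91 0.48 0.82] w 1.004
shift [ -0.1  -0.8 112.7]
turn [ 0.02 -0.01  0.02]
```

View pics/w1.png

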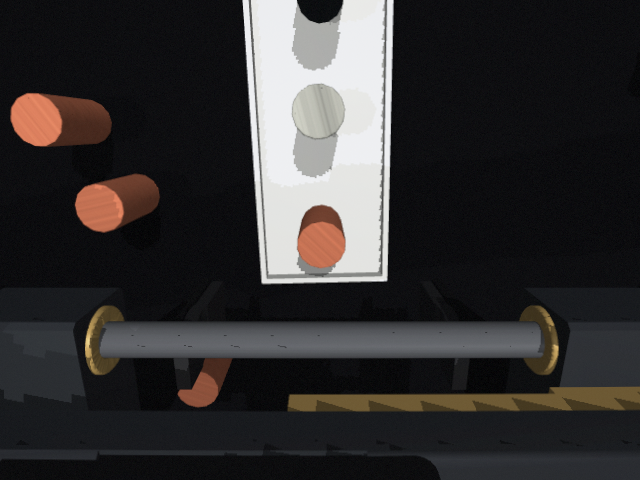

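The wrist view shows the red core upright at (321,243) and the grey core at (318,110). The fingers are clear of the neighbouring cores. Descending.

arm_command(motion=[[[1.4,0,15],[0,0,0],0],[[0,0,25],[0,0,0],0],[[0,0,25],[0,0,0],0],[[0,0,25],[0,0,0],0],[[0,0,15],[0,0,0],0],[[0,0,7.7],[0,0,0],0],[[0,0,0],[0,0,0],0],[[0,0,0],[0,0,0],0.4]], force=15)

```text
time: 3.67
position: [0.4918, 0.1726, 0.0473]
tool_rot: [1.956, 2.458, 0.001]
ft_force: [-0.2, -0.4, 0.2]
grip_width: 0.973
```

arm_command(motion=[[[0,0,0],[0,0,0],0.8],[[0,0,0],[0,0,0],0.8],[[0,0,0],[0,0,0],0.8],[[0,0,0],[0,0,0],0.8],[[0,0,0],[0,0,0],0.8],[[0,0,0],[0,0,0],0.8]], force=15)

```text
time: 4.17
position: [0.4915, 0.1726, 0.0471]
tool_rot: [1.957, 2.457, 0.001]
ft_force: [0.4, -0.1, 0.1]
grip_width: 0.555
```

arm_command(motion=[[[0,0,0],[0,0,0],0.8],[[0,0,0],[0,0,0],0.8],[[0,0,0],[0,0,0],0.8],[[0,0,0],[0,0,0],0.8],[[0,0,0],[0,0,0],0.8],[[0,0,0],[0,0,0],0.8]], force=15)

```text
time: 4.67
position: [0.4914, 0.1726, 0.0469]
tool_rot: [-1.957, -2.458, -0.0]
ft_force: [0.0, 0.0, -0.2]
grip_width: 0.364
```

arm_command(motion=[[[0,0,-10],[0,0,0],0.8],[[0,0,-20],[0,0,0],0.8],[[0,0,-25],[0,0,0],0.8],[[0,0,-25],[0,0,0],0.8],[[0,0,-25],[0,0,0],0.8],[[0,0,-10],[0,0,0],0.8],[[0,0,0],[0,0,0],0.8]])

```text
time: 5.25
position: [0.4932, 0.1733, 0.1649]
tool_rot: [1.956, 2.456, 0.009]
ft_force: [1.3, 0.2, -0.3]
grip_width: 0.363
```

```bash
cat > d.py <<'E'
from h import *
import sys
st=ctrl.get_state();im,d=optics.get_image("side");cv2.imwrite("pics/side1.png",im[100:400,150:550])
print(calw(.013,-.015,0))
plan(calw(.013,-.015,.16),-4.6)
E
python3 d.py
```

```text
[ 0.5336554 -0.2006946  0.       ]
t 5.3 pos [0.492  0.1728 0.1628] y-yaw 12.94 F [-0.53 -0.4  -1.42] w 0.359
shift [-373.4  -43.     2.4]
turn [ 0.13 -0.07 17.54]
```

View pics/side1.png

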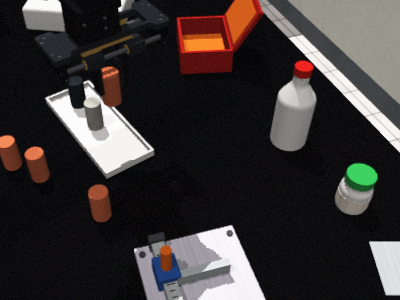

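The core is held and clear of the tray (side crop (110,85)). Carrying it to the caliper.

arm_command(motion=[[[-20,-2.3,0],[0,0,0],0.8],[[-31,-3.6,0],[0,0,0],0.8],[[-31,-3.6,0],[0,0,0],0.8],[[-31,-3.6,0],[0,0,0],0.8],[[-31,-3.6,0],[0,0,0],0.8],[[-31,-3.6,0],[0,0,0],0.8],[[-31,-3.6,0],[0,0,0],0.8],[[-31,-3.6,0],[0,0,0],0.8]])

```text
time: 5.97
position: [0.5162, -0.066, 0.1598]
tool_rot: [-1.956, -2.456, 0.004]
ft_force: [0.5, 0.9, -1.5]
grip_width: 0.366
```

arm_command(motion=[[[-31,-3.6,0],[0,0,0],0.8],[[-31,-3.6,0],[0,0,0],0.8],[[-31,-3.6,0],[0,0,0],0.8],[[-31,-3.6,0],[0,0,0],0.8],[[-22,-2.5,0],[0,0,0],0.8],[[0,0,0],[0,0,6],0.8],[[0,0,0],[0,0,6],0.8],[[-21.5,0,0],[0,0,5.5],0.8]])

```text
time: 6.63
position: [0.5339, -0.2278, 0.159]
tool_rot: [-2.304, -2.126, -0.0]
ft_force: [0.4, 2.1, -0.7]
grip_width: 0.362
```

arm_command(motion=[[[0,0,0],[0,0,0],0.8],[[0,0,0],[0,0,0],0.8]])

```text
time: 6.8
position: [0.5328, -0.2329, 0.1602]
tool_rot: [-2.307, -2.13, 0.004]
ft_force: [-0.1, 0.5, -0.6]
grip_width: 0.366
```

```bash
cat > e.py <<'E'
from h import *
np.set_printoptions(precision=4,suppress=True)
st=ctrl.get_state();im,d=optics.get_image("wrist");cv2.imwrite("pics/w2.png",im)
K,D,W=cam("wrist",st);P=cloud(K,D,W,d);np.save("P2.npy",P)
for uvn,p in [("seat",calw(.013,-.015,.012)),("bar tip mov",calw(.045,.046,.04)),("anv",calw(.045,-.0465,.04)),("plate c1",calw(.08,.135,.012)),("plate c2",calw(.08,-.135,.012))]: print(uvn,proj(K,D,W,p)[0])
plan(calw(.013,-.015,.0),-4.6)
E
python3 e.py
```

```text
seat [319.2844 186.7256]
bar tip mov [368.5507  98.3001]
anv [364.3239 236.9006]
plate c1 [421.4184 -41.7075]
plate c2 [399.5935 330.3382]
t 6.85 pos [ 0.5333 -0.2317  0.1604] y-yaw -4.48 F [ 0.52  0.67 -0.9 ] w 0.364
shift [ 30.9  -1.6 160.4]
turn [-0.15 -0.03  0.12]
```

View pics/w2.png

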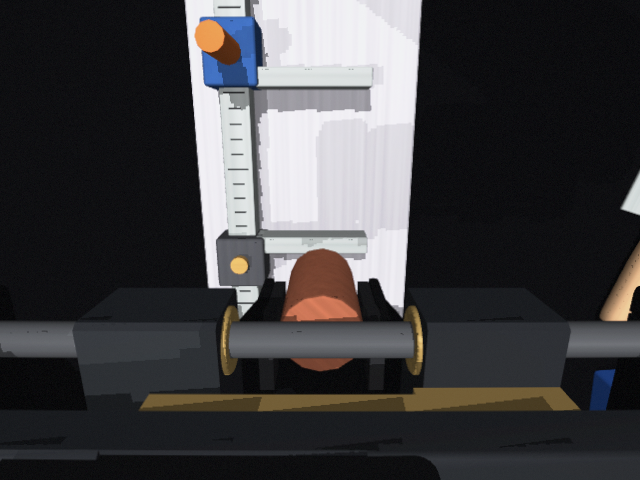

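The wrist view shows the moving jaw bar at (315,76), the post top at (210,36), the anvil bar at (315,242) and the core held at (321,310). I went about 31 mm too far in y, at a safe height. I'll measure the caliper from this depth image before correcting.

```bash
cat > f.py <<'E'
from h import *
np.set_printoptions(precision=4,suppress=True)
P=np.load("P2.npy");im=cv2.imread("pics/w2.png")
q=(P-CO);cx=q@CX;cy=q@CY;z=P[...,2]
for n,m in [("mov bar top",(abs(z-.04)<.003)&(cx>-.01)&(cx<.05)&(cy>.02)&(cy<.1)),("anv bar top",(abs(z-.04)<.003)&(cx>-.02)&(cx<.05)&(cy<0.0)&(cy>-.08)&(np.indices(z.shape)[0]<262)),
  ("carriage",(abs(z-.044)<.003)&(cx<-.02)&(cx>-.08)&(cy>.02)),("post top",(z>.082)&(z<.09)&(cx<-.02)&(cx>-.08)&(cy>.02)),("beam",(abs(z-.034)<.003)&(cx<-.02)&(cx>-.08)&(cy<.03)&(cy>-.02))]:
    x,y=cx[m],cy[m]
    if len(x): print(n,len(x),"x",np.percentile(x,[1,50,99])*1000,"y",np.percentile(y,[1,50,99])*1000,z[m].mean(), "slope dy/dx",np.polyfit(x,y,1)[0], "dx/dy",np.polyfit(y,x,1)[0])
m=(abs(z-.012)<.003)&(im.min(2)>120)
for a,b in [(-.01,.02),(.02,.05),(.05,.08)]:
    s=m&(cy>a)&(cy<b);print("plate x range",np.percentile(cx[s],[.3,99.7])*1000,z[s].mean())
E
python3 f.py
```

```text
mov bar top 1879 x [-9.5574 18.2161 46.4369] y [52.9544 58.7343 64.7515] 0.040479955407103356 slope dy/dx 0.0007723748609535366 dx/dy 0.0165185031009195
anv bar top 1500 x [-19.3868  12.9927  46.4238] y [-57.8326 -51.2798 -46.2713] 0.04017386869228615 slope dy/dx 0.0008268760510955828 dx/dy 0.02841379568146037
carriage 2702 x [-59.2029 -37.1698 -24.1738] y [53.179  67.0845 92.9969] 0.04435547134028116 slope dy/dx 0.2364811917927199 dx/dy 0.1459984220016973
post top 870 x [-50.1092 -42.4899 -35.154 ] y [65.5558 72.8861 80.3698] 0.08632726332573341 slope dy/dx -0.04920575217969212 dx/dy -0.04899770521252509
beam 2185 x [-52.4248 -42.3784 -32.7452] y [-19.6339   5.7465  29.5043] 0.03439715087763567 slope dy/dx -0.006378828949666125 dx/dy -0.0010614040855655925
plate x range [-77.0799  81.2979] 0.01241864427411053
plate x range [-76.9415  81.1438] 0.012493083640092087
plate x range [-77.3228  81.2403] 0.012623948415567549
```

arm_command(motion=[[[15,-0.3,0],[0,0,0],0.8],[[16,-0.3,0],[0,0,0],0.8],[[0,0,20],[0,0,0],0.8],[[0,0,25],[0,0,0],0.8],[[0,0,25],[0,0,0],0.8],[[0,0,20],[0,0,0],0.8],[[0,0,7],[0,0,0],0.8],[[0,0,0],[0,0,0],0.8]])

```text
time: 7.52
position: [0.5345, -0.1995, 0.0627]
tool_rot: [-2.303, -2.131, 0.004]
ft_force: [0.2, 0.2, -1.2]
grip_width: 0.366
```

arm_command(motion=[[[0,0,0],[0,0,0],0.8],[[0,0,0],[0,0,0],0.8]])

```text
time: 7.68
position: [0.5371, -0.2013, 0.0662]
tool_rot: [2.306, 2.131, 0.002]
ft_force: [-0.2, -0.1, -1.7]
grip_width: 0.362
```

```bash
python3 -c "
from h import *
plan(calw(.014,-.015,.0553),-4.6)
im,d=optics.get_image('side');cv2.imwrite('pics/side2.png',im[250:480,230:500])"
```

```text
t 7.68 pos [ 0.5371 -0.2013  0.0662] y-yaw -4.52 F [-0.18 -0.12 -1.7 ] w 0.362
shift [ 0.3 -2.6 10.9]
turn [0.13 0.   0.08]
```

View pics/side2.png

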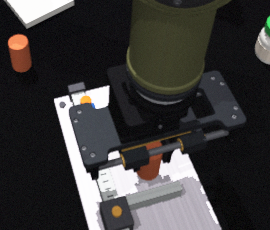

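arm_command(motion=[[[0.3,-1.5,5],[0,0,0],0.8],[[0,0,3],[0,0,0],0.8],[[0,0,0],[0,0,0],0.8],[[0,0,0],[0,0,0],0.8]])

```text
time: 8.07
position: [0.5345, -0.2007, 0.0568]
tool_rot: [-2.308, -2.131, -0.0]
ft_force: [1.1, -0.0, -0.7]
grip_width: 0.362
```

arm_command(motion=[[[0,0,1],[0,0,0],0.8],[[0,0,0.5],[0,0,0],0.8],[[0,0,0],[0,0,0],0.8]])

```text
time: 8.32
position: [0.5346, -0.2008, 0.0553]
tool_rot: [-2.308, -2.131, -0.0]
ft_force: [0.0, -0.6, -1.4]
grip_width: 0.364
```

arm_command(motion=[[[0,0,0.5],[0,0,0],0.8],[[0,0,0.5],[0,0,0],0.8],[[0,0,0],[0,0,0],0.8]])

```text
time: 8.57
position: [0.5348, -0.2009, 0.0549]
tool_rot: [-2.308, -2.131, -0.001]
ft_force: [-1.8, 0.8, 4.0]
grip_width: 0.363
```

It touches the plate at 4 N. Releasing.

arm_command(motion=[[[0,0,-0.3],[0,0,0],0.8],[[0,0,0],[0,0,0],0.6],[[0,0,0],[0,0,0],0.55],[[0,0,0],[0,0,0],0.5],[[0,0,0],[0,0,0],0.45],[[0,0,0],[0,0,0],0.4],[[0,0,0],[0,0,0],0.35],[[0,0,0],[0,0,0],0.35]])

```text
time: 9.23
position: [0.5346, -0.2008, 0.0546]
tool_rot: [-2.308, -2.131, -0.0]
ft_force: [0.4, -0.0, -0.3]
grip_width: 0.629
```

arm_command(motion=[[[0,0,0],[0,0,0],0.35],[[0,0,-6],[0,0,0],0.35],[[0,0,-15],[0,0,0],0.35],[[0,0,-25],[0,0,0],0.35],[[0,0,-25],[0,0,0],0.35],[[0,0,-25],[0,0,0],0.3],[[0,0,-10],[0,0,0],0.3],[[0,0,0],[0,0,0],0.3]])

```text
time: 9.9
position: [0.5364, -0.2015, 0.1637]
tool_rot: [2.305, 2.128, 0.006]
ft_force: [0.2, 0.2, -0.6]
grip_width: 0.698
```

```bash
cat > g.py <<'E'
from h import *
import sys
np.set_printoptions(precision=4,suppress=True)
im,d=optics.get_image("side");cv2.imwrite(f"pics/s_{sys.argv[1]}.png",cv2.resize(im[280:480,260:480],None,fx=3,fy=3))
K,D,W=cam("side");P=cloud(K,D,W,d)
q=P-CO;cx=q@CX;cy=q@CY;z=P[...,2]
hsv=cv2.cvtColor(im,cv2.COLOR_BGR2HSV)
o=(d>0)&(hsv[...,0]<16)&(hsv[...,1]>110)&(hsv[...,2]>50)
for n,m in [("core",o&(cx>-.02)&(cx<.05)&(abs(cy)<.08)&(abs(z-.0715)<.002)),("post",o&(cx<-.02)&(z>.083)&(z<.09)&(cx>-.08)&(abs(cy)<.12))]:
    if m.sum()>8:
        c,r=cv2.minEnclosingCircle(np.stack([cx[m],cy[m]],1).astype(np.float32)*1000);print(n,m.sum(),np.array(c),r,z[m].mean())
plan(calw(-.044,.0725,.16),85.4)
E
python3 g.py a
```

```text
core 418 [ 13.2989 -15.1793] 16.2093563079834 0.07173982067009117
t 9.95 pos [ 0.5353 -0.2009  0.1616] y-yaw -4.56 F [ 0.27  0.21 -1.67] w 0.697
shift [ 87.6 -58.6   1.5]
turn [  0.13   0.1  -89.96]
```

View pics/s_a.png

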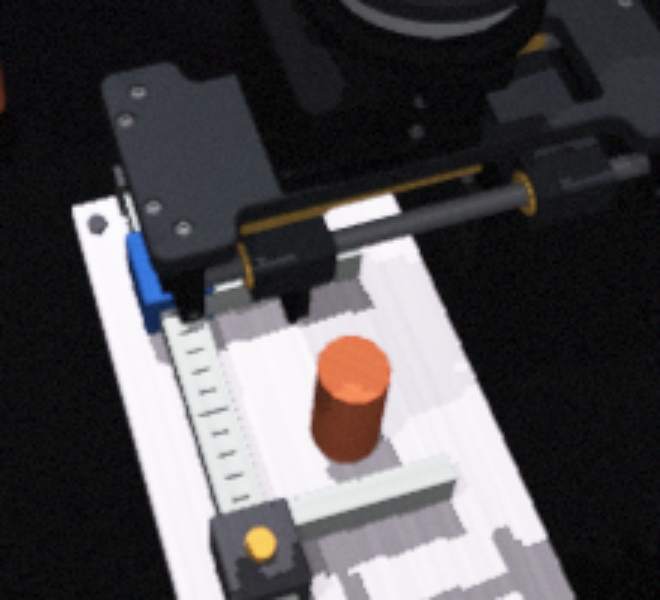

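The core stands upright and free at caliper (13.3, -15.2) mm, side-crop pixel (350,400). Next is the post.

```bash
python3 -c "
from h import *
print(ctrl.get_state()['joint_positions'].round(3))"
```

```text
[-0.307  0.239  0.713  1.772 -0.169  1.19   0.376]
```

arm_command(motion=[[[22,-14.6,0],[0,0,0],0.3],[[22,-14.6,0],[0,0,0],0.3],[[22,-14.6,0],[0,0,0],0.3],[[21.5,-14.6,0],[0,0,0],0.3],[[0,0,0],[0,0,-7],0.3],[[0,0,0],[0,0,-7],0.3],[[0,0,0],[0,0,-7],0.3],[[0,0,0],[0,0,-7],0.3]])

```text
time: 10.62
position: [0.4821, -0.1083, 0.1588]
tool_rot: [-1.714, -2.63, 0.002]
ft_force: [0.5, -0.2, 0.2]
grip_width: 0.698
```

arm_command(motion=[[[0,0,0],[0,0,-7],0.3],[[0,0,0],[0,0,-7],0.3],[[0,0,0],[0,0,-7],0.3],[[0,0,0],[0,0,-7],0.3],[[0,0,0],[0,0,-7],0.3],[[0,0,0],[0,0,-7],0.3],[[0,0,0],[0,0,-7],0.3],[[0,0,0],[0,0,-7],0.3]])

```text
time: 11.28
position: [0.482, -0.1086, 0.1586]
tool_rot: [-0.279, -3.126, 0.001]
ft_force: [-0.1, -0.4, -0.3]
grip_width: 0.695
```

arm_command(motion=[[[0,0,0],[0,0,-6],0.3],[[0,0,0],[0,0,0],0.3],[[0,0,0],[0,0,0],0.3]])

```text
time: 11.53
position: [0.4824, -0.1087, 0.1592]
tool_rot: [-0.13, -3.136, 0.0]
ft_force: [0.3, 0.2, -1.5]
grip_width: 0.701
```

```bash
cat > k.py <<'E'
from h import *
import sys
np.set_printoptions(precision=4,suppress=True)
st=ctrl.get_state();im,d=optics.get_image("wrist");cv2.imwrite(f"pics/w_{sys.argv[1]}.png",im)
K,D,W=cam("wrist",st);P=cloud(K,D,W,d)
q=P-CO;cx=q@CX;cy=q@CY;z=P[...,2]
hsv=cv2.cvtColor(im,cv2.COLOR_BGR2HSV)
o=(d>0)&(hsv[...,0]<22)&(hsv[...,1]>110)&(hsv[...,2]>50)
for n,m in [("core",o&(cx>-.02)&(cx<.05)&(abs(cy)<.08)&(abs(z-.0715)<.003)),("post",o&(cx<-.02)&(z>.083)&(z<.09)&(cx>-.08)&(abs(cy)<.12))]:
    if m.sum()>8:
        c,r=cv2.minEnclosingCircle(np.stack([cx[m],cy[m]],1).astype(np.float32)*1000);print(n,m.sum(),np.array(c),r,z[m].mean())
plan(calw(-.044,.0725,.066),85.4)
E
python3 k.py b; python3 g.py b
```

```text
core 119 [ -0.0849 -15.0754] 7.033606052398682 0.0714358144323072
post 527 [-43.4761  73.2439] 7.872958183288574 0.08630419943250243
t 11.58 pos [ 0.4826 -0.1088  0.1595] y-yaw 85.27 F [ 0.52  1.07 -0.33] w 0.699
shift [-1.5  0.  93.5]
turn [-0.01 -0.12 -0.13]
core 409 [ 13.9748 -14.8798] 16.093379974365234 0.07172821061492247
t 11.63 pos [ 0.4828 -0.1088  0.1598] y-yaw 85.29 F [-0.25  0.54  0.52] w 0.699
shift [-1.1  0.  -0.2]
turn [-0.01 -0.09 -0.11]
```

View pics/w_b.png

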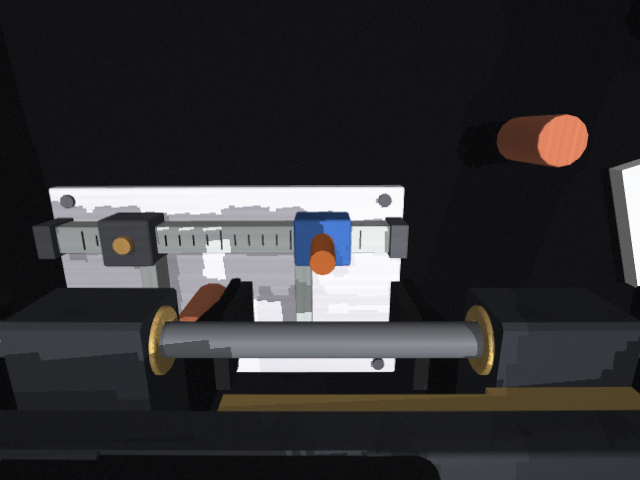

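View pics/s_b.png

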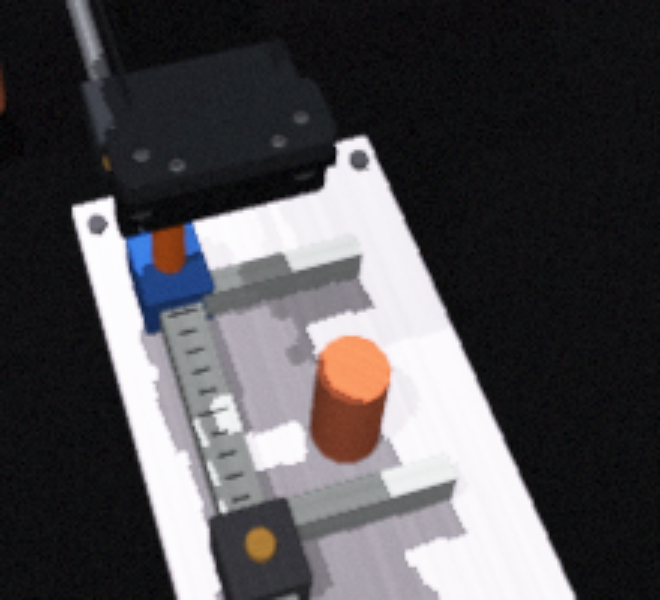

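The side crop shows the post at (168,250), and the fingers will straddle it. Descending and gripping the post.

arm_command(motion=[[[-1,0.3,15],[0,0,0],0.3],[[0,0,25],[0,0,0],0.3],[[0,0,25],[0,0,0],0.3],[[0,0,17],[0,0,0],0.3],[[0,0,9],[0,0,0],0.3],[[0,0,0],[0,0,0],0.5],[[0,0,0],[0,0,0],0.6],[[0,0,0],[0,0,0],0.65]], force=10)

```text
time: 12.3
position: [0.4854, -0.1089, 0.0707]
tool_rot: [0.126, 3.137, 0.0]
ft_force: [-0.0, -0.6, -0.7]
grip_width: 0.553
```

arm_command(motion=[[[0,0,0],[0,0,0],0.7],[[0,0,0],[0,0,0],0.7],[[0,0,0],[0,0,0],0.7]])

```text
time: 12.55
position: [0.485, -0.1087, 0.0704]
tool_rot: [0.125, 3.138, 0.001]
ft_force: [-0.1, 0.2, -0.5]
grip_width: 0.348
```

```bash
python3 g.py c
```

```text
core 411 [ 13.4769 -15.0459] 15.960062026977539 0.07173829026288313
t 12.6 pos [ 0.4849 -0.1087  0.0703] y-yaw 85.43 F [-0.03 -1.19 -0.04] w 0.333
shift [  0.9  -0.3 -89.7]
turn [0.02 0.07 0.03]
```

View pics/s_c.png

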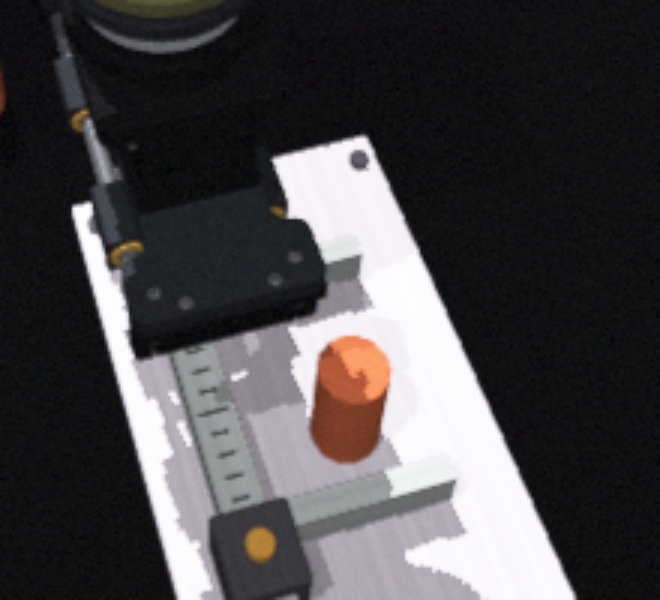

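arm_command(motion=[[[0,0,0],[0,0,0],0.9],[[0,0,0],[0,0,0],0.9],[[0,0,0],[0,0,0],0.9],[[0,0,0],[0,0,0],0.9],[[0,0,0],[0,0,0],0.9]])

```text
time: 13.02
position: [0.4845, -0.1085, 0.0698]
tool_rot: [0.125, 3.139, 0.001]
ft_force: [-0.1, 1.3, 1.8]
grip_width: 0.179
```

```bash
cat > s.py <<'E'
from h import *
s=ctrl.get_state();q=s["position"]-CO
print(round(s["time"],2),"cal x,y,z mm",(np.array([q@CX,q@CY,q[2]])*1000).round(2),"Fy",round(s["ft_force"]@CY,2),"Fx",round(s["ft_force"]@CX,2),"Mz",s["torque"].round(3),"w",round(s["grip_width"],3))
E
python3 s.py
```

```text
13.02 cal x,y,z mm [-43.4   73.    69.76] Fy 1.28 Fx -0.19 Mz [0.21  0.113 0.007] w 0.179
```

The post is gripped, 16 mm wide at caliper y = 73. Sliding towards -y: moderate speed first, slow near the core.

arm_command(motion=[[[0,-3,0],[0,0,0],0.9],[[0,-7,0],[0,0,0],0.9],[[0,-8,0],[0,0,0],0.9],[[0,-8,0],[0,0,0],0.9],[[0,-8,0],[0,0,0],0.9],[[0,-5,0],[0,0,0],0.9],[[0,-2,0],[0,0,0],0.9],[[0,-1,0],[0,0,0],0.9]])

```text
time: 13.68
position: [0.4813, -0.1488, 0.0697]
tool_rot: [-0.125, -3.139, -0.005]
ft_force: [0.9, 6.3, 3.3]
grip_width: 0.181
```

```bash
python3 s.py; python3 g.py d
```

```text
13.68 cal x,y,z mm [-43.34  32.57  69.73] Fy 6.38 Fx 0.4 Mz [ 1.451  0.035 -0.028] w 0.181
core 169 [ 15.8723 -15.5616] 15.657877922058105 0.07167581648134647
t 13.73 pos [ 0.4813 -0.1488  0.0697] y-yaw 85.46 F [0.18 6.08 2.96] w 0.18
shift [  0.6  40.2 -90.1]
turn [ 0.18 -0.02  0.06]
```

View pics/s_d.png

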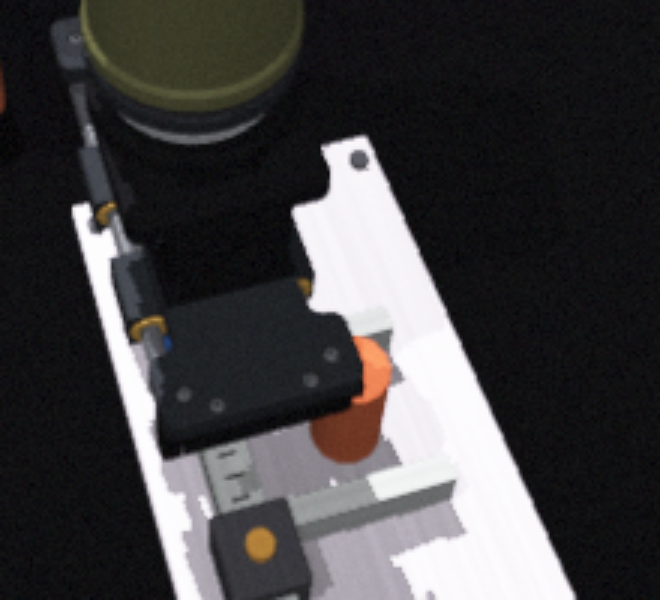

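arm_command(motion=[[[0,-3,0],[0,0,0],0.9],[[0,-3,0],[0,0,0],0.9],[[0,-2,0],[0,0,0],0.9],[[0,-1,0],[0,0,0],0.9],[[0,-1,0],[0,0,0],0.9],[[0,-1,0],[0,0,0],0.9],[[0,-1,0],[0,0,0],0.9],[[0,-1,0],[0,0,0],0.9]])

```text
time: 14.4
position: [0.4803, -0.161, 0.0697]
tool_rot: [-0.123, -3.139, -0.006]
ft_force: [-0.1, 6.8, 3.8]
grip_width: 0.183
```

```bash
python3 s.py; python3 g.py e
```

```text
14.4 cal x,y,z mm [-43.33  20.34  69.74] Fy 6.76 Fx -0.61 Mz [1.634 0.015 0.008] w 0.183
core 137 [ 15.9388 -15.186 ] 15.382607460021973 0.07167991508050761
t 14.45 pos [ 0.4803 -0.1611  0.0697] y-yaw 85.5 F [-1.04  5.84  2.46] w 0.179
shift [  0.6  52.7 -90.1]
turn [ 0.21 -0.03  0.1 ]
```

View pics/s_e.png

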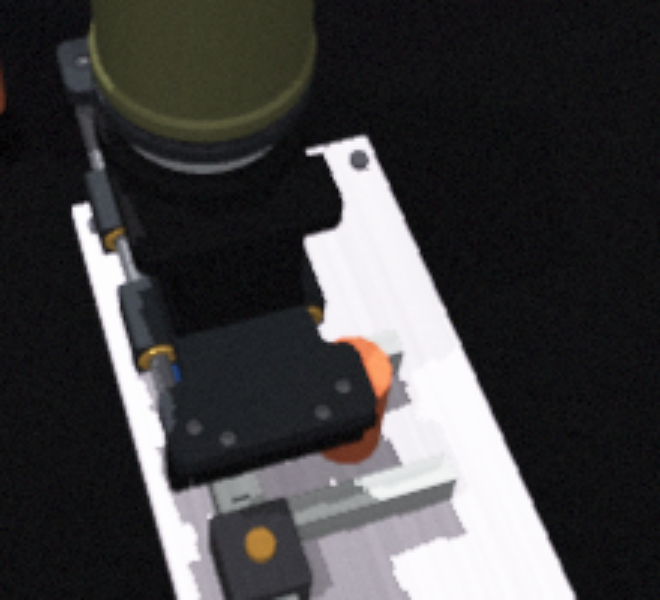

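arm_command(motion=[[[0,-1,0],[0,0,0],0.9],[[0,-1,0],[0,0,0],0.9],[[0,-1.2,0],[0,0,0],0.9],[[0,-1.2,0],[0,0,0],0.9],[[0,-1.2,0],[0,0,0],0.9],[[0,-1.2,0],[0,0,0],0.9],[[0,-1.2,0],[0,0,0],0.9],[[0,-1,0],[0,0,0],0.9]])

```text
time: 15.12
position: [0.4796, -0.1698, 0.0697]
tool_rot: [-0.123, -3.139, -0.006]
ft_force: [-0.2, 7.1, 3.7]
grip_width: 0.176
```

```bash
python3 s.py; python3 g.py f
```

```text
15.12 cal x,y,z mm [-43.36  11.5   69.7 ] Fy 7.1 Fx -0.81 Mz [ 1.603  0.027 -0.006] w 0.176
core 150 [ 14.7931 -23.7314] 15.067956924438477 0.07181043036718783
t 15.17 pos [ 0.4796 -0.17    0.0697] y-yaw 85.51 F [0.38 6.59 3.18] w 0.18
shift [  0.6  61.6 -90. ]
turn [ 0.22 -0.03  0.11]
```

View pics/s_f.png

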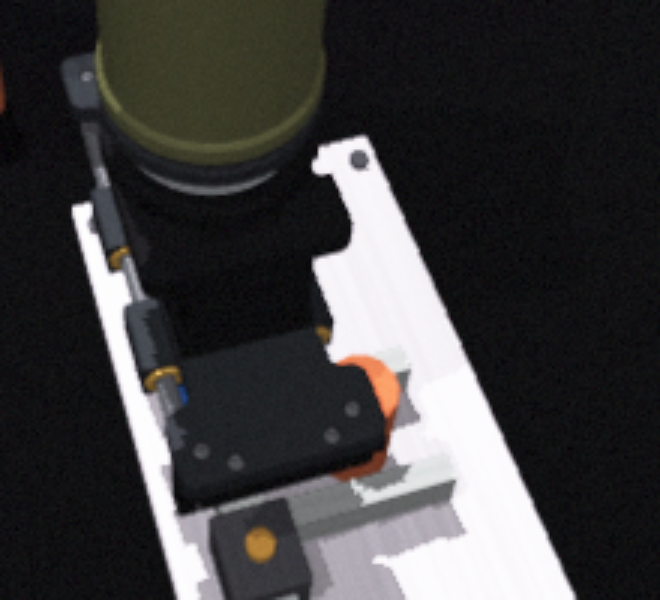

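arm_command(motion=[[[0,-1,0],[0,0,0],0.9],[[0,-0.8,0],[0,0,0],0.9],[[0,-0.5,0],[0,0,0],0.9],[[0,-0.4,0],[0,0,0],0.9]])

```text
time: 15.5
position: [0.4794, -0.1725, 0.0697]
tool_rot: [-0.123, -3.139, -0.006]
ft_force: [-0.8, 5.6, 3.3]
grip_width: 0.179
```

```bash
python3 s.py
```

```text
15.5 cal x,y,z mm [-43.32   8.79  69.73] Fy 5.53 Fx -1.24 Mz [1.661 0.024 0.027] w 0.179
```

arm_command(motion=[[[0,-0.4,0],[0,0,0],0.9],[[0,-0.4,0],[0,0,0],0.9]])

```text
time: 15.67
position: [0.4793, -0.1732, 0.0697]
tool_rot: [-0.123, -3.139, -0.007]
ft_force: [-0.8, 6.9, 3.0]
grip_width: 0.175
```

```bash
python3 s.py
```

```text
15.67 cal x,y,z mm [-43.37   8.04  69.73] Fy 6.84 Fx -1.33 Mz [1.655 0.052 0.047] w 0.175
```

arm_command(motion=[[[0,-0.4,0],[0,0,0],0.9],[[0,-0.4,0],[0,0,0],0.9]])

```text
time: 15.83
position: [0.4793, -0.174, 0.0697]
tool_rot: [-0.123, -3.139, -0.006]
ft_force: [-0.4, 6.9, 3.4]
grip_width: 0.178
```

```bash
python3 s.py
```

```text
15.83 cal x,y,z mm [-43.3    7.24  69.73] Fy 6.86 Fx -1.0 Mz [1.627 0.05  0.014] w 0.178
```

arm_command(motion=[[[0,-0.3,0],[0,0,0],0.9],[[0,-0.3,0],[0,0,0],0.9]])

```text
time: 16.0
position: [0.4793, -0.1746, 0.0697]
tool_rot: [-0.123, -3.139, -0.006]
ft_force: [-0.3, 5.9, 4.3]
grip_width: 0.176
```

```bash
python3 s.py
```

```text
16.0 cal x,y,z mm [-43.31   6.67  69.75] Fy 5.81 Fx -0.76 Mz [1.616 0.056 0.028] w 0.176
```

arm_command(motion=[[[0,-0.3,0],[0,0,0],0.9],[[0,-0.3,0],[0,0,0],0.9]])

```text
time: 16.17
position: [0.4792, -0.1752, 0.0697]
tool_rot: [-0.123, -3.139, -0.006]
ft_force: [0.3, 7.4, 3.9]
grip_width: 0.181
```

```bash
python3 s.py
```

```text
16.17 cal x,y,z mm [-43.31   6.07  69.74] Fy 7.44 Fx -0.27 Mz [ 1.645  0.03  -0.038] w 0.181
```

arm_command(motion=[[[0,-0.3,0],[0,0,0],0.9],[[0,-0.3,0],[0,0,0],0.9]])

```text
time: 16.33
position: [0.4792, -0.1758, 0.0697]
tool_rot: [-0.123, -3.139, -0.006]
ft_force: [0.2, 7.1, 3.4]
grip_width: 0.177
```

```bash
python3 s.py
```

```text
16.33 cal x,y,z mm [-43.32   5.46  69.73] Fy 7.06 Fx -0.41 Mz [1.61  0.108 0.041] w 0.177
```

arm_command(motion=[[[0,-0.2,0],[0,0,0],0.9],[[0,-0.2,0],[0,0,0],0.9]])

```text
time: 16.5
position: [0.4791, -0.1762, 0.0697]
tool_rot: [-0.123, -3.139, -0.006]
ft_force: [-0.5, 6.8, 4.2]
grip_width: 0.182
```

```bash
python3 s.py
```

```text
16.5 cal x,y,z mm [-43.33   5.03  69.73] Fy 6.76 Fx -1.06 Mz [ 1.58e+00  3.70e-02 -1.00e-03] w 0.182
```

arm_command(motion=[[[0,-0.2,0],[0,0,0],0.9],[[0,-0.2,0],[0,0,0],0.9]])

```text
time: 16.67
position: [0.4791, -0.1766, 0.0698]
tool_rot: [-0.123, -3.139, -0.006]
ft_force: [-0.6, 6.3, 3.1]
grip_width: 0.182
```

```bash
python3 s.py
```

```text
16.67 cal x,y,z mm [-43.32   4.64  69.76] Fy 6.2 Fx -1.1 Mz [1.596 0.055 0.019] w 0.182
```

arm_command(motion=[[[0,-0.2,0],[0,0,0],0.9],[[0,-0.2,0],[0,0,0],0.9]])

```text
time: 16.83
position: [0.4791, -0.1769, 0.0697]
tool_rot: [-0.123, -3.139, -0.007]
ft_force: [0.1, 8.2, 3.6]
grip_width: 0.183
```

```bash
python3 s.py; python3 g.py g
```

```text
16.83 cal x,y,z mm [-43.33   4.39  69.73] Fy 8.18 Fx -0.56 Mz [1.797 0.053 0.059] w 0.183
core 172 [ 14.9906 -30.7913] 15.299614906311035 0.07187305977175054
t 16.88 pos [ 0.4791 -0.1769  0.0697] y-yaw 85.53 F [-0.44  6.85  3.6 ] w 0.18
shift [  0.6  68.5 -90. ]
turn [ 0.25 -0.04  0.13]
```

View pics/s_g.png

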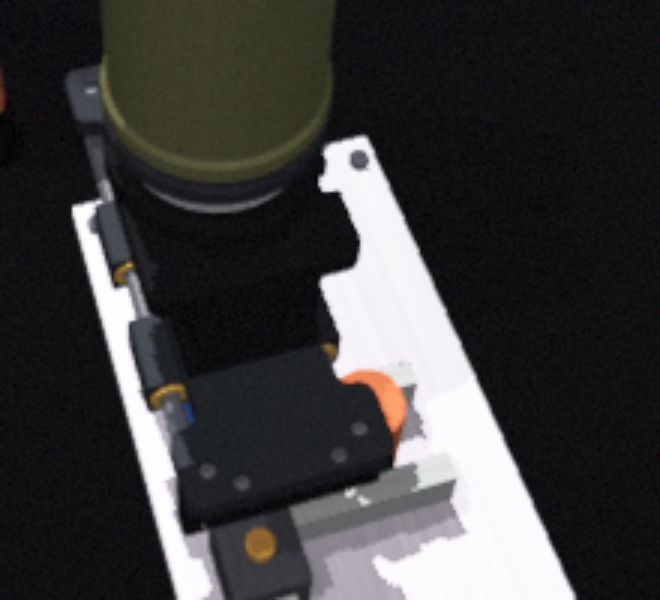

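Contact with the anvil begins near jaw y = 4.6 mm, where the moment rises from 1.6 to 1.8 N m. The target is about 1.3 mm further, or +4 N, or a moment near 2.55.

arm_command(motion=[[[0,-0.2,0],[0,0,0],0.9],[[0,-0.2,0],[0,0,0],0.9],[[0,0,0],[0,0,0],0.9]])

```text
time: 17.13
position: [0.4791, -0.177, 0.0697]
tool_rot: [-0.122, -3.139, -0.007]
ft_force: [-0.2, 7.4, 3.7]
grip_width: 0.184
```

```bash
python3 s.py
```

```text
17.13 cal x,y,z mm [-43.31   4.23  69.74] Fy 7.37 Fx -0.83 Mz [1.751 0.047 0.05 ] w 0.184
```

arm_command(motion=[[[0,-0.2,0],[0,0,0],0.9],[[0,-0.2,0],[0,0,0],0.9],[[0,0,0],[0,0,0],0.9]])

```text
time: 17.38
position: [0.479, -0.1772, 0.0697]
tool_rot: [-0.122, -3.138, -0.008]
ft_force: [-0.6, 8.5, 4.4]
grip_width: 0.179
```

```bash
python3 s.py
```

```text
17.38 cal x,y,z mm [-43.35   4.09  69.72] Fy 8.38 Fx -1.31 Mz [1.886 0.057 0.056] w 0.179
```

arm_command(motion=[[[0,-0.3,0],[0,0,0],0.9],[[0,-0.3,0],[0,0,0],0.9],[[0,0,0],[0,0,0],0.9]])

```text
time: 17.63
position: [0.479, -0.1774, 0.0697]
tool_rot: [-0.122, -3.138, -0.009]
ft_force: [-0.2, 8.9, 4.6]
grip_width: 0.181
```

```bash
python3 s.py
```

```text
17.63 cal x,y,z mm [-43.35   3.84  69.71] Fy 8.88 Fx -0.89 Mz [2.084 0.074 0.035] w 0.181
```

arm_command(motion=[[[0,-0.3,0],[0,0,0],0.9],[[0,-0.3,0],[0,0,0],0.9],[[0,0,0],[0,0,0],0.9]])

```text
time: 17.88
position: [0.479, -0.1776, 0.0697]
tool_rot: [-0.121, -3.138, -0.009]
ft_force: [-1.6, 9.6, 5.5]
grip_width: 0.179
```

```bash
python3 s.py
```

```text
17.88 cal x,y,z mm [-43.35   3.6   69.73] Fy 9.42 Fx -2.4 Mz [2.256 0.119 0.114] w 0.179
```

arm_command(motion=[[[0,-0.3,0],[0,0,0],0.9],[[0,-0.3,0],[0,0,0],0.9],[[0,0,0],[0,0,0],0.9]])

```text
time: 18.13
position: [0.4789, -0.1779, 0.0697]
tool_rot: [-0.121, -3.138, -0.01]
ft_force: [-1.0, 10.2, 5.1]
grip_width: 0.178
```

```bash
python3 s.py
```

```text
18.13 cal x,y,z mm [-43.42   3.34  69.72] Fy 10.1 Fx -1.77 Mz [2.376 0.167 0.064] w 0.178
```

arm_command(motion=[[[0,-0.3,0],[0,0,0],0.9],[[0,0,0],[0,0,0],0.9]])

```text
time: 18.3
position: [0.4789, -0.178, 0.0697]
tool_rot: [-0.121, -3.138, -0.011]
ft_force: [-0.9, 10.1, 4.8]
grip_width: 0.18
```

```bash
python3 s.py;python3 k.py g
```

```text
18.3 cal x,y,z mm [-43.43   3.19  69.71] Fy 10.01 Fx -1.75 Mz [2.446 0.169 0.089] w 0.18
post 188 [-47.7952   4.3922] 6.038564205169678 0.0853709310836758
t 18.35 pos [ 0.4789 -0.178   0.0697] y-yaw 85.58 F [ 0.31 10.6   5.58] w 0.18
shift [ 0.3 69.3  4.2]
turn [ 0.38 -0.09  0.18]
```

View pics/w_g.png

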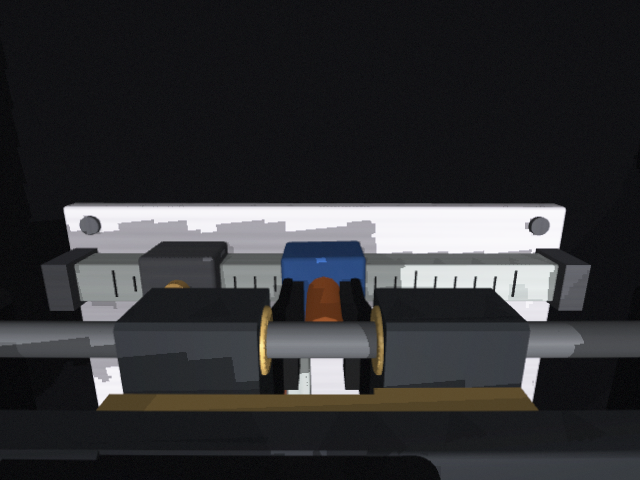

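About 3.5–4 N is on the core. Now unload the arm with the jaw held by friction, before letting go.

arm_command(motion=[[[0,0.5,0],[0,0,0],0.9],[[0,0.5,0],[0,0,0],0.9],[[0,0,0],[0,0,0],0.9]])

```text
time: 18.6
position: [0.4789, -0.1778, 0.0697]
tool_rot: [-0.122, -3.138, -0.009]
ft_force: [-0.3, 9.1, 4.0]
grip_width: 0.176
```

```bash
python3 s.py
```

```text
18.6 cal x,y,z mm [-43.39   3.38  69.72] Fy 9.07 Fx -1.07 Mz [2.066 0.065 0.089] w 0.176
```

arm_command(motion=[[[0,0.5,0],[0,0,0],0.9],[[0,0.5,0],[0,0,0],0.9],[[0,0.5,0],[0,0,0],0.9],[[0,0.5,0],[0,0,0],0.9],[[0,0,0],[0,0,0],0.9]])

```text
time: 19.02
position: [0.479, -0.1775, 0.0697]
tool_rot: [-0.123, -3.139, -0.005]
ft_force: [-0.7, 5.0, 3.2]
grip_width: 0.177
```

```bash
python3 s.py
```

```text
19.02 cal x,y,z mm [-43.33   3.77  69.74] Fy 4.92 Fx -1.09 Mz [1.294 0.08  0.153] w 0.177
```

arm_command(motion=[[[0,0.5,0],[0,0,0],0.9],[[0,0.5,0],[0,0,0],0.9],[[0,0.3,0],[0,0,0],0.9],[[0,0,0],[0,0,0],0.9]])

```text
time: 19.35
position: [0.479, -0.1774, 0.0697]
tool_rot: [-0.124, -3.139, -0.002]
ft_force: [-0.3, 5.0, 4.0]
grip_width: 0.177
```

```bash
python3 s.py
```

```text
19.35 cal x,y,z mm [-43.37   3.79  69.71] Fy 5.0 Fx -0.69 Mz [1.312 0.049 0.102] w 0.177
```

arm_command(motion=[[[0,0.5,0],[0,0,0],0.9],[[0,0.5,0],[0,0,0],0.9],[[0,0,0],[0,0,0],0.9]])

```text
time: 19.6
position: [0.479, -0.1773, 0.0697]
tool_rot: [0.125, 3.139, 0.0]
ft_force: [0.4, 5.2, 2.9]
grip_width: 0.181
```

```bash
python3 s.py; python3 g.py h
```

```text
19.6 cal x,y,z mm [-43.37   3.97  69.73] Fy 5.24 Fx -0.0 Mz [1.03  0.07  0.075] w 0.181
core 163 [ 14.9294 -30.9158] 15.229180335998535 0.07187438458883688
t 19.65 pos [ 0.479  -0.1773  0.0698] y-yaw 85.43 F [-0.24  4.02  2.97] w 0.177
shift [  0.6  68.6 -90.2]
turn [0.02 0.02 0.03]
```

View pics/s_h.png

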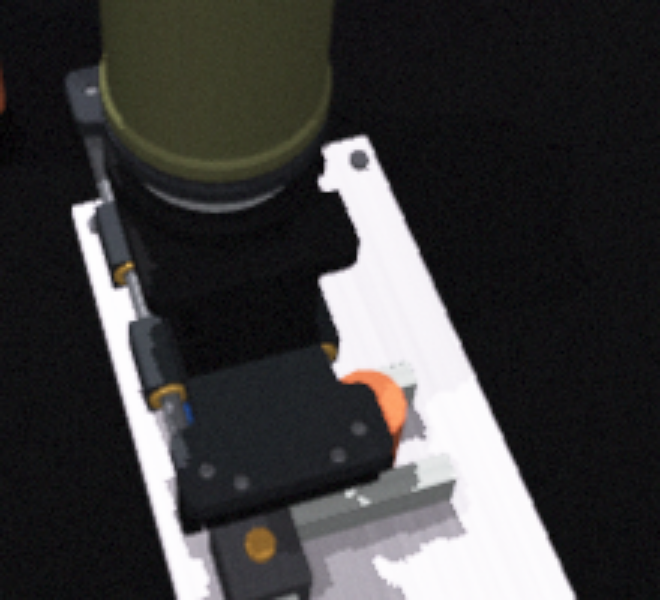

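arm_command(motion=[[[0,0.5,0],[0,0,0],0.9],[[0,0.5,0],[0,0,0],0.9],[[0,0,0],[0,0,0],0.9]])

```text
time: 19.9
position: [0.479, -0.1771, 0.0697]
tool_rot: [0.126, 3.139, -0.001]
ft_force: [-0.1, 1.4, 3.6]
grip_width: 0.179
```

```bash
python3 s.py
```

```text
19.9 cal x,y,z mm [-43.36   4.18  69.73] Fy 1.39 Fx -0.26 Mz [0.511 0.041 0.023] w 0.179
```

Residual is 1.4 N. Opening straight away.

arm_command(motion=[[[0,0,0],[0,0,0],0.5],[[0,0,0],[0,0,0],0.5],[[0,0,0],[0,0,0],0.5],[[0,0,0],[0,0,0],0.5],[[0,0,0],[0,0,0],0.5]])

```text
time: 20.32
position: [0.4788, -0.1768, 0.0695]
tool_rot: [-0.126, -3.139, 0.001]
ft_force: [-1.0, 0.2, 0.4]
grip_width: 0.452
```

arm_command(motion=[[[0,0,-3],[0,0,0],0.5],[[0,0,-10],[0,0,0],0.5],[[0,0,-20],[0,0,0],0.5],[[0,0,-25],[0,0,0],0.5],[[0,0,-25],[0,0,0],0.5],[[-20,0,-25],[0,0,0],0.5],[[20,0,-10],[0,0,0],0.5],[[0,0,0],[0,0,0],0.5]])

```text
time: 20.98
position: [0.4792, -0.1775, 0.1907]
tool_rot: [0.127, 3.136, -0.001]
ft_force: [0.4, -1.1, -0.3]
grip_width: 0.499
```

```bash
python3 s.py; python3 g.py i; python3 k.py i
```

```text
20.98 cal x,y,z mm [-43.14   3.71 190.75] Fy -1.04 Fx 0.46 Mz [-0.049  0.009 -0.005] w 0.499
core 433 [ 13.6207 -31.3855] 15.941843032836914 0.07176815247934504
t 21.03 pos [ 0.4793 -0.177   0.1893] y-yaw 85.4 F [-0.06 -0.95 -0.84] w 0.505
shift [ 1.  68.2 29.4]
turn [0.03 0.17 0.  ]
core 545 [  9.2337 -24.1537] 12.667349815368652 0.07231311745656457
post 421 [-43.4253   4.5255] 7.87647819519043 0.08629638859347856
t 21.08 pos [ 0.4792 -0.1765  0.1883] y-yaw 85.42 F [-0.29  1.24 -0.94] w 0.499
shift [  0.9  67.7 122.4]
turn [0.04 0.1  0.02]
```

View pics/s_i.png

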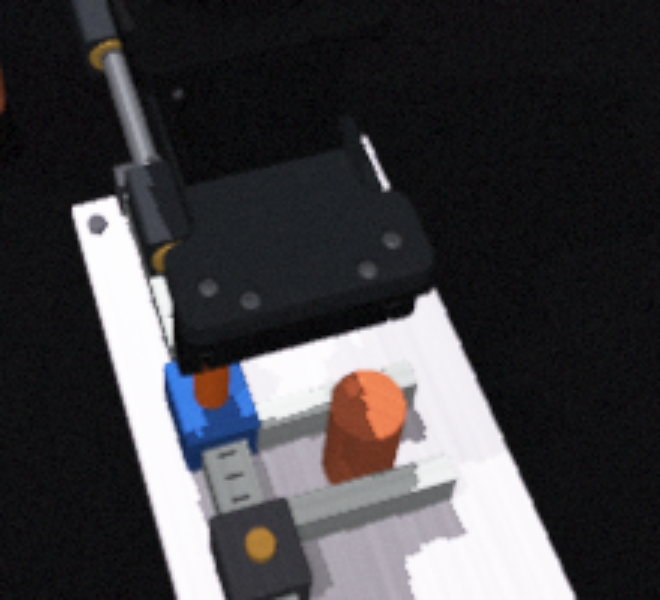

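View pics/w_i.png

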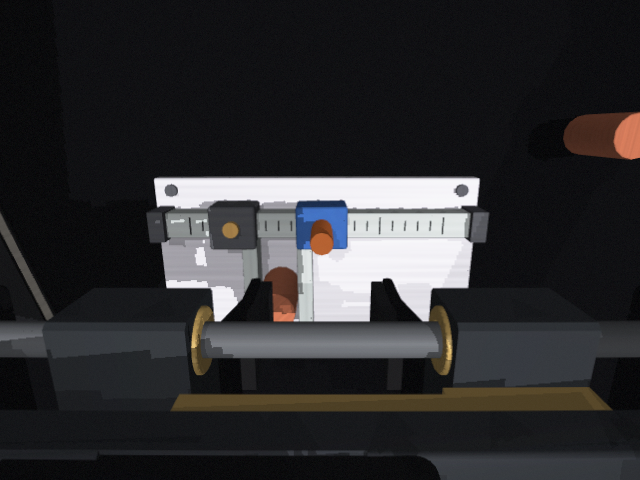

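The core is upright at caliper y ≈ -31, between both bars (side crop (365,425)), and the robot is clear. To check the nip I'll measure the jaw's tilt: 4 N should give about 0.024 rad. That needs a view with both bars in sight.

arm_command(motion=[[[-20,-5,0],[0,0,0],0.5],[[-25,-5,0],[0,0,0],0.5],[[-25,-5,0],[0,0,0],0.5],[[-20,-5,0],[0,0,0],0.5],[[0,0,0],[0,0,0],0.5],[[0,0,0],[0,0,0],0.5]])

```text
time: 21.58
position: [0.567, -0.2036, 0.1861]
tool_rot: [-0.125, -3.136, 0.001]
ft_force: [-0.8, 0.5, 0.2]
grip_width: 0.5
```

```bash
cat > m.py <<'E'
from h import *
import sys
np.set_printoptions(precision=4,suppress=True)
st=ctrl.get_state();im,d=optics.get_image("wrist");cv2.imwrite(f"pics/w_{sys.argv[1]}.png",im)
K,D,W=cam("wrist",st);P=cloud(K,D,W,d)
q=P-CO;cx=q@CX;cy=q@CY;z=P[...,2]
def bar(n,m):
    x,y=cx[m],cy[m]
    bins=np.arange(-.03,.046,.004);c=[];e1=[];e2=[]
    for a in bins:
        s=(x>=a)&(x<a+.004)
        if s.sum()>15: c.append(a+.002);e1.append(np.percentile(y[s],3));e2.append(np.percentile(y[s],97))
    c=np.array(c)
    if len(c)>3: print(n,m.sum(),"x",c[[0,-1]],"y",np.mean(e1),np.mean(e2),"slope all",np.polyfit(x,y,1)[0],"edges",np.polyfit(c,e1,1)[0],np.polyfit(c,e2,1)[0])
h=abs(z-.040)<.0025
bar("mov",h&(cx>-.02)&(cx<.046)&(cy>-.022)&(cy<.015))
bar("anv",h&(cx>-.02)&(cx<.046)&(cy<-.04)&(cy>-.075))
hsv=cv2.cvtColor(im,cv2.COLOR_BGR2HSV)
o=(d>0)&(hsv[...,0]<22)&(hsv[...,1]>110)&(hsv[...,2]>50)
for n,m in [("core",o&(cx>-.02)&(cx<.05)&(abs(cy)<.08)&(abs(z-.0715)<.003)),("post",o&(cx<-.02)&(z>.083)&(z<.09)&(cx>-.08)&(abs(cy)<.12))]:
    if m.sum()>8:
        c,r=cv2.minEnclosingCircle(np.stack([cx[m],cy[m]],1).astype(np.float32)*1000);print(n,m.sum(),np.array(c),r,z[m].mean())
E
python3 m.py j
```

```text
mov 1443 x [-0.02   0.044] y -0.01429964538356149 -0.002744383769238024 slope all 0.016439605094364658 edges 0.01790638940688544 0.012578905078749744
anv 1319 x [-0.02   0.044] y -0.05791801600948485 -0.04741092105771833 slope all -0.004756266863202016 edges 0.0033619119218083224 -0.01283218047894536
core 1696 [ 14.0414 -30.6526] 15.957176208496094 0.07246269745976366
post 528 [-42.8601   4.4619] 7.635709762573242 0.08649845892757599
```

View pics/w_j.png

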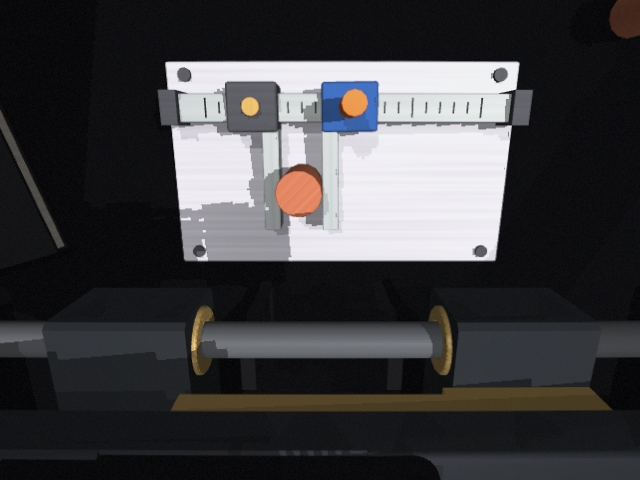

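The wrist view shows the core at (299,193) between the anvil bar (272,180) and the moving bar (331,180). The moving bar tilts about 0.015 rad. I'll repeat the measurement for stability and check the other objects.

arm_command(motion=[[[0,0,0],[0,0,0],0.5],[[0,0,0],[0,0,0],0.5],[[0,0,0],[0,0,0],0.5],[[0,0,0],[0,0,0],0.5],[[0,0,0],[0,0,0],0.5],[[0,0,0],[0,0,0],0.5],[[0,0,0],[0,0,0],0.5],[[0,0,0],[0,0,0],0.5]])

```text
time: 22.3
position: [0.5671, -0.2035, 0.1877]
tool_rot: [0.125, 3.139, 0.0]
ft_force: [-0.2, -0.1, 0.0]
grip_width: 0.501
```

```bash
python3 m.py k|grep -v anv; python3 m.py l|grep -v anv
cat > n.py <<'E'
from h import *
np.set_printoptions(precision=4,suppress=True)
im,d=optics.get_image("side");K,D,W=cam("side");cv2.imwrite("pics/side_n.png",im)
for t in ["core_grey_mid","core_dark_mid","wash_bottle_mid"]:
    for r in models.search_frame("side",t)[:1]: print(t,round(r["conf"],2),toworld(W,r["location"]))
E
python3 n.py; python3 s.py
```

```text
mov 1395 x [-0.02   0.044] y -0.01462652036812114 -0.0031156370954396563 slope all 0.012818101593183405 edges 0.020783965959307586 0.01123749151988561
core 1681 [ 14.1287 -30.6534] 15.844762802124023 0.07248181182829382
post 526 [-43.0825   4.5039] 7.694247722625732 0.08651094513386184
mov 1386 x [-0.02   0.044] y -0.014224328640065271 -0.0031169994759140166 slope all 0.012576089041711789 edges 0.01258860292238307 0.011090021436599031
core 1677 [ 14.0682 -30.7049] 15.854558944702148 0.07246617901640673
post 525 [-42.9831   4.4086] 7.593219757080078 0.0864678291946993
core_grey_mid 0.59 [0.4706 0.2433 0.0478]
22.6 cal x,y,z mm [ 46.56 -15.12 187.62] Fy 0.59 Fx -0.39 Mz [-0.012 -0.028 -0.007] w 0.501
```

View pics/side_n.png

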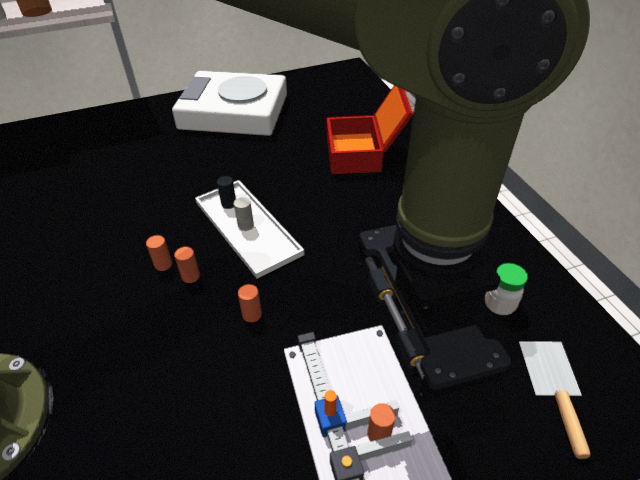

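```bash
cat > o.py <<'E'
from h import *
np.set_printoptions(precision=4,suppress=True)
acc=[]
for i in range(4):
    st=ctrl.get_state();im,d=optics.get_image("wrist")
    K,D,W=cam("wrist",st);P=cloud(K,D,W,d);q=P-CO;cx=q@CX;cy=q@CY;z=P[...,2]
    def edge(m,along,across,lo,hi,pc,step=.004):
        c=[];e=[]
        for a in np.arange(lo,hi,step):
            s=m&(along>=a)&(along<a+step)
            if s.sum()>12:c.append(a);e.append(np.percentile(across[s],pc))
        return np.polyfit(c,e,1)[0] if len(c)>3 else np.nan
    h=abs(z-.04)<.0025
    b=(abs(z-.034)<.002)&(cx<-.025)&(cx>-.065)
    g=h&(cy<-.04)&(cy>-.075)
    mv=h&(cy>-.022)&(cy<.015)
    pl=(abs(z-.012)<.003)&(im.min(2)>60)
    acc.append([edge(mv,cx,cy,-.02,.042,97),edge(mv,cx,cy,-.02,.042,80),edge(mv&((cx<-.004)|(cx>.032)),cx,cy,-.02,.042,3),edge(g,cx,cy,-.02,.042,3),edge(g&((cx<-.004)|(cx>.032)),cx,cy,-.02,.042,97),
      edge(b,cy,cx,.03,.11,3),edge(b,cy,cx,.03,.11,97),edge(pl,cy,cx,-.12,.12,0.5),edge(pl,cy,cx,-.12,.12,99.5)])
print("mov+y,mov80,mov-y, anv-y, anv+y, beam lo, beam hi, plate lo, plate hi (dx/dy = -yaw)");print(np.array(acc));print(np.nanmean(acc,0))
E
python3 o.py
```

```text
mov+y,mov80,mov-y, anv-y, anv+y, beam lo, beam hi, plate lo, plate hi (dx/dy = -yaw)
[[ 0.0112  0.015   0.0159  0.0016 -0.0006 -0.0046  0.0104 -0.0002 -0.0018]
 [ 0.011   0.0166  0.016   0.0025 -0.0015 -0.0012  0.0094 -0.0007 -0.002 ]
 [ 0.0113  0.013   0.016   0.0019 -0.0013 -0.0023  0.0085 -0.0005 -0.0011]
 [ 0.0114  0.0129  0.016   0.0012 -0.0005 -0.0031  0.0105 -0.0006 -0.0024]]
[ 0.0112  0.0144  0.016   0.0018 -0.001  -0.0028  0.0097 -0.0005 -0.0018]
```

Tilt is 0.013 rad, so about 2.2 N: nipped, but below the requested 4 N. There is plenty of time, so I'll nudge it once with one finger (fingers straddling the post, no grip). I'll stop when the post force is near 10 N (6 N friction + 4 N) and back away.

```bash
python3 -c "
from h import *
plan(calw(-.0434,.0043,.0697),85.4)"
```

```text
t 22.8 pos [ 0.5671 -0.2035  0.1876] y-yaw 85.43 F [-0.24 -0.34 -0.35] w 0.5
shift [ 90.   19.5 117.9]
turn [0.   0.   0.03]
```

arm_command(motion=[[[25,5,0],[0,0,0],0.62],[[25,5,0],[0,0,0],0.62],[[25,5,0],[0,0,0],0.62],[[15,4.5,0],[0,0,0],0.62],[[0,0,0],[0,0,0],0.62],[[0,0,20],[0,0,0],0.62],[[0,0,20],[0,0,0],0.62],[[0,0,0],[0,0,0],0.62]])

```text
time: 23.47
position: [0.4774, -0.1763, 0.1448]
tool_rot: [-0.125, -3.134, -0.001]
ft_force: [-0.6, -0.1, -1.3]
grip_width: 0.379
```

arm_command(motion=[[[0,0,0],[0,0,0],0.62],[[0,0,0],[0,0,0],0.62]])

```text
time: 23.63
position: [0.4798, -0.1774, 0.1485]
tool_rot: [0.125, 3.138, -0.001]
ft_force: [0.1, -0.4, -0.0]
grip_width: 0.382
```

```bash
python3 s.py; python3 k.py p
```

```text
23.63 cal x,y,z mm [-42.52   3.93 148.51] Fy -0.42 Fx 0.16 Mz [ 0.013  0.055 -0.03 ] w 0.382
post 589 [-43.2457   4.6078] 7.985620975494385 0.08633560475899421
t 23.68 pos [ 0.48   -0.1774  0.1488] y-yaw 85.42 F [0.36 0.54 0.26] w 0.378
shift [ 1.8 68.7 82.7]
turn [-0.03  0.1   0.02]
```

View pics/w_p.png

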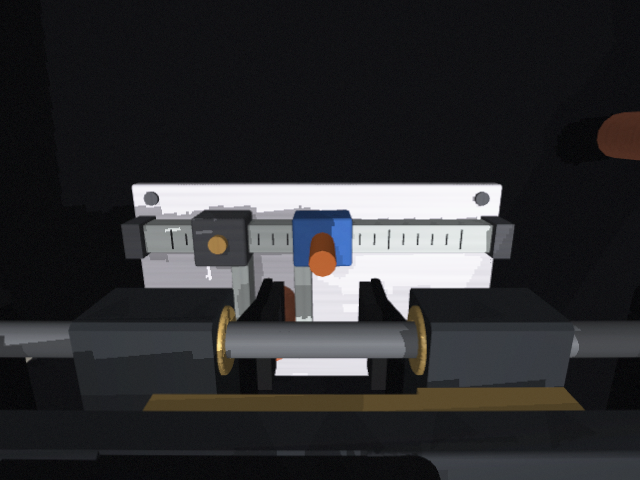

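The post (322,262) is centred between the fingertips (265,300) and (370,300). Descending.

arm_command(motion=[[[0.8,0.4,20],[0,0,0],0.62],[[0,0,25],[0,0,0],0.62],[[0,0,20],[0,0,0],0.62],[[0,0,13],[0,0,0],0.62],[[0,0,0],[0,0,0],0.62],[[0,0,0],[0,0,0],0.62]], force=30)

```text
time: 24.18
position: [0.4786, -0.1767, 0.0702]
tool_rot: [0.125, 3.139, -0.001]
ft_force: [0.4, -0.6, 1.3]
grip_width: 0.382
```

```bash
python3 s.py
```

```text
24.18 cal x,y,z mm [-43.79   4.5   70.19] Fy -0.55 Fx 0.49 Mz [-0.049  0.002 -0.06 ] w 0.382
```

arm_command(motion=[[[0,-1.5,0],[0,0,0],0.62],[[0,-1.5,0],[0,0,0],0.62],[[0,-1.5,0],[0,0,0],0.62],[[0,-1,0],[0,0,0],0.62],[[0,0,0],[0,0,0],0.62]])

```text
time: 24.6
position: [0.4781, -0.1823, 0.0702]
tool_rot: [0.126, 3.138, -0.0]
ft_force: [-0.3, -0.7, -0.9]
grip_width: 0.377
```

```bash
python3 s.py
```

```text
24.6 cal x,y,z mm [-43.9   -1.14  70.21] Fy -0.73 Fx -0.24 Mz [ 0.034 -0.08   0.038] w 0.377
```

arm_command(motion=[[[0,-0.6,0],[0,0,0],0.62],[[0,-0.6,0],[0,0,0],0.62],[[0,-0.6,0],[0,0,0],0.62],[[0,0,0],[0,0,0],0.62]])

```text
time: 24.93
position: [0.4776, -0.1838, 0.0697]
tool_rot: [0.125, 3.139, 0.0]
ft_force: [-0.2, 0.2, -0.1]
grip_width: 0.381
```

```bash
python3 s.py
```

```text
24.93 cal x,y,z mm [-44.25  -2.68  69.65] Fy 0.15 Fx -0.25 Mz [ 0.022 -0.008 -0.004] w 0.381
```

arm_command(motion=[[[0,-0.6,0],[0,0,0],0.62],[[0,-0.6,0],[0,0,0],0.62],[[0,0,0],[0,0,0],0.62]])

```text
time: 25.18
position: [0.4775, -0.1851, 0.0696]
tool_rot: [-0.125, -3.139, 0.0]
ft_force: [-0.3, -0.8, -0.2]
grip_width: 0.377
```

```bash
python3 s.py
```

```text
25.18 cal x,y,z mm [-44.27  -3.92  69.63] Fy -0.85 Fx -0.22 Mz [ 0.051 -0.013  0.017] w 0.377
```

arm_command(motion=[[[0,-0.6,0],[0,0,0],0.62],[[0,-0.6,0],[0,0,0],0.62],[[0,0,0],[0,0,0],0.62]])

```text
time: 25.43
position: [0.4775, -0.1856, 0.0696]
tool_rot: [-0.125, -3.139, -0.001]
ft_force: [0.2, 1.4, 0.7]
grip_width: 0.382
```

```bash
python3 s.py
```

```text
25.43 cal x,y,z mm [-44.23  -4.42  69.63] Fy 1.46 Fx 0.12 Mz [0.381 0.042 0.014] w 0.382
```

arm_command(motion=[[[0,-0.7,0],[0,0,0],0.62],[[0,-0.7,0],[0,0,0],0.62],[[0,-0.7,0],[0,0,0],0.62],[[0,0,0],[0,0,0],0.62]])

```text
time: 25.77
position: [0.4773, -0.1862, 0.0696]
tool_rot: [-0.124, -3.139, -0.005]
ft_force: [-0.1, 5.7, 2.6]
grip_width: 0.382
```

```bash
python3 s.py
```

```text
25.77 cal x,y,z mm [-44.29  -5.04  69.6 ] Fy 5.69 Fx -0.61 Mz [1.43  0.097 0.004] w 0.382
```

arm_command(motion=[[[0,-0.6,0],[0,0,0],0.62],[[0,-0.6,0],[0,0,0],0.62],[[0,0,0],[0,0,0],0.62]])

```text
time: 26.02
position: [0.4773, -0.1864, 0.0696]
tool_rot: [-0.123, -3.138, -0.007]
ft_force: [-0.6, 7.7, 3.0]
grip_width: 0.384
```

```bash
python3 s.py
```

```text
26.02 cal x,y,z mm [-44.34  -5.31  69.57] Fy 7.67 Fx -1.24 Mz [1.875 0.126 0.058] w 0.384
```

arm_command(motion=[[[0,-0.5,0],[0,0,0],0.62],[[0,-0.3,0],[0,0,0],0.62],[[0,0,0],[0,0,0],0.62]])

```text
time: 26.27
position: [0.4773, -0.1866, 0.0696]
tool_rot: [-0.122, -3.138, -0.008]
ft_force: [0.1, 9.3, 3.7]
grip_width: 0.379
```

```bash
python3 s.py
```

```text
26.27 cal x,y,z mm [-44.33  -5.45  69.58] Fy 9.29 Fx -0.64 Mz [2.151 0.101 0.07 ] w 0.379
```

arm_command(motion=[[[0,-0.4,0],[0,0,0],0.62],[[0,0,0],[0,0,0],0.62],[[0,0,0],[0,0,0],0.62]])

```text
time: 26.52
position: [0.4772, -0.1867, 0.0696]
tool_rot: [-0.122, -3.138, -0.009]
ft_force: [-0.5, 10.5, 5.0]
grip_width: 0.381
```

```bash
python3 s.py
```

```text
26.52 cal x,y,z mm [-44.36  -5.6   69.57] Fy 10.43 Fx -1.29 Mz [2.262 0.163 0.013] w 0.381
```

arm_command(motion=[[[0,-0.4,0],[0,0,0],0.62],[[0,-0.3,0],[0,0,0],0.62],[[0,0,0],[0,0,0],0.62]])

```text
time: 26.77
position: [0.4772, -0.187, 0.0695]
tool_rot: [-0.122, -3.138, -0.01]
ft_force: [-1.1, 11.0, 3.9]
grip_width: 0.383
```

```bash
python3 s.py
```

```text
26.77 cal x,y,z mm [-44.41  -5.91  69.55] Fy 10.89 Fx -1.93 Mz [2.494 0.217 0.057] w 0.383
```

Post force is about 10.2–10.9 N, so about 4 N on the core. Backing the finger straight off, then lifting and measuring.

arm_command(motion=[[[0,1.5,0],[0,0,0],0.62],[[0,2,0],[0,0,0],0.62],[[0,3,0],[0,0,0],0.62],[[0,3,0],[0,0,0],0.62],[[0,3,0],[0,0,0],0.62],[[0,0.5,0],[0,0,0],0.55],[[0,0,0],[0,0,0],0.55]])

```text
time: 27.35
position: [0.478, -0.1786, 0.0697]
tool_rot: [0.125, 3.139, -0.001]
ft_force: [-0.7, 0.2, -0.8]
grip_width: 0.427
```

```bash
python3 s.py
```

```text
27.35 cal x,y,z mm [-44.23   2.6   69.65] Fy 0.15 Fx -0.74 Mz [ 0.005 -0.012  0.027] w 0.427
```

arm_command(motion=[[[0,1,-5],[0,0,0],0.55],[[0,0,-15],[0,0,0],0.55],[[0,0,-25],[0,0,0],0.55],[[0,0,-25],[0,0,0],0.55],[[0,0,-25],[0,0,0],0.55],[[0,0,-23],[0,0,0],0.55],[[-20,-5,0],[0,0,0],0.5],[[-25,-5,0],[0,0,0],0.5]])

```text
time: 28.02
position: [0.523, -0.1915, 0.1906]
tool_rot: [0.126, 3.134, 0.003]
ft_force: [0.4, -0.7, 0.4]
grip_width: 0.492
```

arm_command(motion=[[[-25,-5,0],[0,0,0],0.5],[[-20,-5,0],[0,0,0],0.5],[[0,0,0],[0,0,0],0.5],[[0,0,0],[0,0,0],0.5],[[0,0,0],[0,0,0],0.5],[[0,0,0],[0,0,0],0.5],[[0,0,0],[0,0,0],0.5],[[0,0,0],[0,0,0],0.5]])

```text
time: 28.68
position: [0.5658, -0.2042, 0.188]
tool_rot: [0.125, 3.139, 0.001]
ft_force: [0.1, 0.6, -0.7]
grip_width: 0.502
```

```bash
python3 o.py; python3 m.py z; python3 s.py
cat > n2.py <<'E'
from h import *
np.set_printoptions(precision=4,suppress=True)
for c in ["side","top"]:
    im,d=optics.get_image(c);K,D,W=cam(c);cv2.imwrite(f"pics/{c}_z.png",im)
    for t in ["core_grey_mid","core_dark_mid","wash_bottle_mid"]:
        for r in models.search_frame(c,t)[:1]: print(c,t,round(r["conf"],2),toworld(W,r["location"]))
E
python3 n2.py
```

```text
mov+y,mov80,mov-y, anv-y, anv+y, beam lo, beam hi, plate lo, plate hi (dx/dy = -yaw)
[[ 0.0114  0.0127  0.0213 -0.0001 -0.0016 -0.0005  0.012  -0.0007 -0.0004]
 [ 0.0118  0.0129  0.0212 -0.0011  0.0005 -0.0018  0.0097  0.0006 -0.0016]
 [ 0.0123  0.0135  0.0168 -0.0014 -0.0001 -0.001   0.0146 -0.0006 -0.0013]
 [ 0.012   0.0148  0.0169 -0.0015  0.0002  0.0041  0.0092 -0.0012 -0.001 ]]
[ 0.0119  0.0135  0.019  -0.001  -0.0003  0.0002  0.0114 -0.0005 -0.0011]
mov 1383 x [-0.02   0.044] y -0.0143957788536169 -0.0032536415659718426 slope all 0.015610581000904322 edges 0.019504558819972973 0.011817159433518905
anv 1315 x [-0.02   0.044] y -0.05787969961348359 -0.04735620573224543 slope all -0.006242302421242642 edges -0.0007373822064851263 -0.012533078199204881
core 1670 [ 14.1787 -30.7768] 15.970940589904785 0.07245488689661432
post 519 [-42.9917   4.0197] 7.584503173828125 0.08644706114936014
28.93 cal x,y,z mm [ 45.7  -15.99 187.8 ] Fy -0.03 Fx 0.99 Mz [ 0.03   0.003 -0.039] w 0.502
side core_grey_mid 0.71 [0.469 0.245 0.048]
side core_dark_mid 0.94 [0.4522 0.3171 0.0467]
top core_grey_mid 0.94 [0.4717 0.2492 0.0594]
top core_dark_mid 0.79 [0.457  0.3201 0.0592]
top wash_bottle_mid 0.73 [0.7841 0.0855 0.1118]
```

View pics/w_z.png

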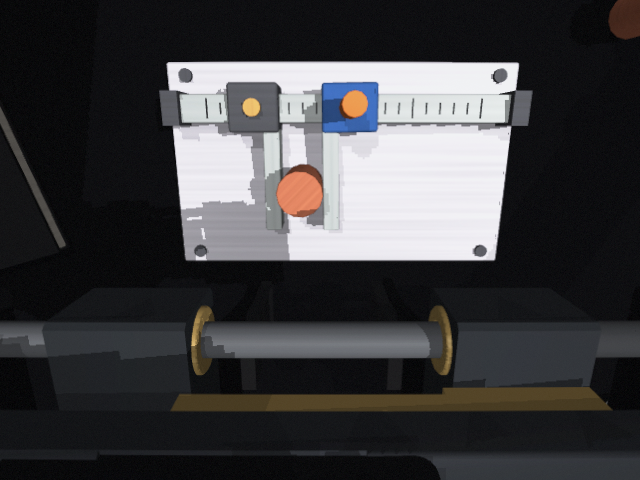

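View pics/top_z.png

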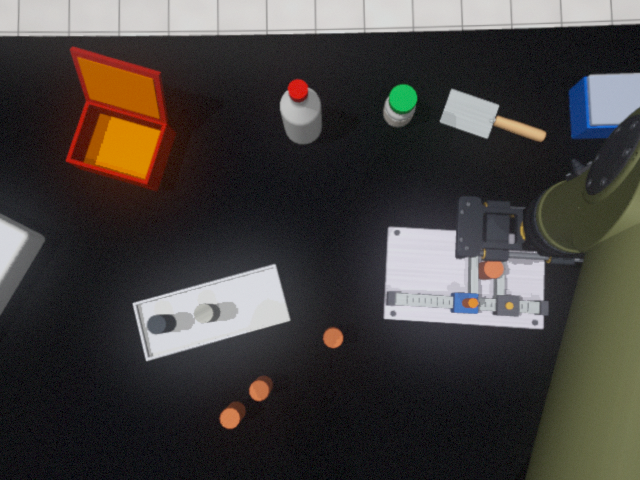

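```bash
python3 -c "
from h import *
print(ctrl.close_job())"
```

```text
the job is handed in; nothing more can be done
None
```

The red core is standing upright on the caliper plate, nipped between both jaws, and the job is handed in. I can't confirm the full 4 N: my two force estimates disagree, though both are well above 1 N.

**What I did:**
- I took the red core from the tray, the farthest of the four look-alikes at about 0.52 m, and set it down at caliper (13, -15) mm.
- I gripped the orange post and slid the jaw until the core met the anvil, then pressed and let go. A tilt check gave only about 2.2 N.
- I nudged the post once more with one finger until it read 10–11 N, which is about 4 N above the sliding friction. Then I backed off and lifted clear.

**Last checks, about 29 s on the robot's clock:**
- **Core:** it is upright with its centre at about caliper (14, -31) mm, inside the allowed range.
- **Jaw:** it is tilted about 0.015 rad, under the 0.045 limit. Its edges gave anything from 0.012 to 0.019 rad.
- **Force on the core:** the tilt suggests about 2.7 N (2–3.3 N across the edges), while the wrist force during the last push suggested about 4 N.
- **Other objects:** the grey core, dark core and wash bottle are where they were, within about 4 mm of measurement error. The tool was not touching anything.

One move went about 31 mm too far in y while carrying the core. It was well above the caliper, and I corrected it before lowering.

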